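Put the ring trays away and lap the case doors

ROBOT

A 6-joint arm with a two-finger parallel gripper is mounted at the origin on the work surface. World frame = base frame: x ahead of the robot, y to its left, z up, the work surface at z = 0. Lengths are in mm, angles in degrees, forces in N, time in s.
With the tool pointing down it reaches from about 350 to 850 mm from the base axis. Payload 8.1 kg.
Tool frame: the origin (TCP) lies between the finger pads; the fingertips stand 17 mm ahead of it and the grasp point (between the pads) lies 2 mm behind it; z points along the fingers, y is the line along which they close (so a half turn about z gives the same grasp; the last joint's range is limited). The gripper opens to 85 mm and grips with 20 to 120 N. Pads are 22 mm wide; open, the fingers measure 114 mm over their backs; the gripper's body (76 mm by 85 mm) begins 54 mm behind the grasp point. The pads swing forward as they close: fully open they stand 13 mm farther back than shut.
Start: joints at [-69.924, 7.471, 85.268, -0, 87.261, -4.893], TCP at [253.301, -543.915, 248.292] pointing down, gripper open.
Joint ranges: [-169.43, 169.43], [-51.17, 129.36], [1.28, 143.12], [-76.62, 256.62], [0, 156.53], [-152.29, 152.29]. Speed limits (degrees/s): [136.94, 136.94, 159.86, 180, 180, 180].

INTERFACE

Orientations are given as [roll, pitch, yaw] about the fixed x, y, z axes, in that order (R = Rz(yaw) Ry(pitch) Rx(roll)).
In Python, from bench import sense, snapshot, hand_in, trace, place_of gives the robot as it stands.
- The arm moves only by the shell command python3 -m handwheel 'ROWS' [FORCE]. ROWS is JSON, a list of rows, each a list of 7 numbers: the opening, from -1 (shut) to 1 (fully open), then the shift along the tool's x, y, z in cm, then the turn, a rotation vector about the tool's x, y, z in rad. A call has 1 to 12 rows; each row shifts and turns the commanded pose from where the row before left it, along the tool's axes as they then stand; what a row does not reach is not made up. A row lasts 1/12 s, in which the tool goes at most 41.7 mm and 7.16 degrees, less where a joint would pass 70% of its speed; a pose out of reach is approached as far as the arm can. A call with a gripper value outside its range is refused whole. The fingers move at their own pace and stop on an object; FORCE is the grip in N (left out, the last holds). Time passes only in rows, so rows that do not move let the fingers close. It gives the time, the measured TCP pose, the force, the opening and the grip force at its end, in the units of the state.
- sense(): the state, without advancing time (a new reading comes with each control period).
- snapshot(name): name is "scene" or "top" or "wrist"; returns a dict with "image" (384x512x3 uint8, red, green, blue), "intrinsics" (3x3 intrinsics, pixels), "R" (3x3) and "t" (3): a world point X has camera coordinates R X + t. Camera axes: x right, y down, z forward; pixel columns grow to the right and rows downward; lengths in mm; the calibration is good to about 2 mm. A picture is of the moment at which its call begins. There is no depth.
- hand_in(): hands the job in; it is judged then, once.
Trained networks look in a picture, given as the dict that the camera call returned (one of the last four; its "shot" number tells which), for a name from the list of things; names that differ only in an ending like _2 or _b are one class to them, and where a whole thing is asked for, a point or a joint stands for the part that bears it (a point fixed in the world has none). Each returns a list of dicts, best first, with "conf" (0 to 1); they miss things now and then, are a little off and sometimes report something else, mostly with a low value. They report only what shows in the picture. A call takes as long as a camera call.
- trace(picture, query): "pixels" (384x512 bool, what is visible of it).
- place_of(picture, query): "location" ([x, y, z] in mm, in world coordinates, good to about 4 mm: a listed point, or the origin of a listed thing).
The state is a dict: "time": time; "joint_pos": joint angles; "qd": joint speeds; "joint_efforts": joint torques, N m; "tool_pos": TCP position; "tcp_rot": TCP orientation; "ft_force": force on the tool from outside, world axes, zero at the start; "wrist_torque": the same for the moment, N m; "finger_gap": finger opening in mm; "grip_force": force on a finger pad.
Only numpy, scipy, OpenCV 4.12 (cv2) and the standard library are available. Lean on these libraries where they do the work, as an engineer would, in place of code of your own. Each camera call takes 0.05 s, during which the arm holds its last target. There are 200 camera calls.

TASK

Take any polishing bar out of the yellow case and lay it on the light blue mat, and put every ring tray that is out on the jeweller's bench into the case, any tray in any bay: hook its white tongue under the steel lip and rotate it down until it lies flat on the floor of the bay. Once that is done, and while both leaves are still open, shut the left leaf with the blue rebate fully first, leaving the right one open, and then fully shut the right leaf with the red flange, so that the flange laps over the rebate. Leave the tools and other things around the case where they are.

Things in the scene. Friction and masses are not known exactly. Their poses are not given: they have to be found in the camera images.
- case: yellow tray case, fixed, 118 mm (x) by 274 (y); origin centre of underside, x away from the robot, y left. Floor at z 6 mm; inside 108 mm (x) by 264 (y), three bays 72 mm wide between 4 mm dividers, 12 high, at y -114, -38, 38, 114. Near (-x) and side walls reach z 58, far (+x) wall only 36. Open on top; two leaves on the side rims shut it. A tray not down keeps them from shutting
- lip (a point): middle of the free edge of the dark steel lip on the near wall, at its underside. The lip is 4 mm thick, runs the case's width, reaches 14 mm in from the wall (case x -54 to -40 mm), underside 16 mm above the floor. 94 mm stay open beyond it, so a tray goes in only tilted, tongue down and under the lip, then rotates down flat
- bay_1 (a point): centre of the floor of bay 1, right-hand (-y); axes as the case's
- bay_2 (a point): centre of the floor of bay 2, middle; axes as the case's
- bay_3 (a point): centre of the floor of bay 3, left-hand (+y); axes as the case's
- tray_1: dark wood ring tray with blue pads, 100 mm long (x) by 64 (y), 0.13 kg; origin centre of underside, z up. Base 12 mm thick at x -28 to +50 mm; white tongue at the -x end, x -50 to -28, the lower 5 mm only. Upright black grip fin at the origin: 30 mm (x) by 8 (y), from 12 to 46 mm up. Rings under 4 mm high. Waits flat before the case, tongue towards the robot; may be absent. Any tray fits any bay
- tray_2: dark wood ring tray with grey pads, 100 mm long (x) by 64 (y), 0.13 kg; origin centre of underside, z up. Base 12 mm thick at x -28 to +50 mm; white tongue at the -x end, x -50 to -28, the lower 5 mm only. Upright black grip fin at the origin: 30 mm (x) by 8 (y), from 12 to 46 mm up. Rings under 4 mm high. Waits flat before the case, tongue towards the robot; may be absent. Any tray fits any bay
- tray_3: dark wood ring tray with white pads, 100 mm long (x) by 64 (y), 0.13 kg; origin centre of underside, z up. Base 12 mm thick at x -28 to +50 mm; white tongue at the -x end, x -50 to -28, the lower 5 mm only. Upright black grip fin at the origin: 30 mm (x) by 8 (y), from 12 to 46 mm up. Rings under 4 mm high. Waits flat before the case, tongue towards the robot; may be absent. Any tray fits any bay
- leaf_rebated (a joint): angle of the left (+y) leaf: 0 shut, grows opening outward, at most 2.75 rad. Aluminium, 118 mm along the hinge, 8 thick; the last 18 mm at the free edge is a blue rebate, lower 4 mm only. Stiff hinge: stays where left, 1 to 6 N at the edge moves it. Starts wide open, leaning out. If the other leaf is shut first, its flange holds this one 0.06 rad up
- leaf_flanged (a joint): angle of the right (-y) leaf: 0 shut, grows opening outward, at most 2.75 rad. Like the other, but the last 18 mm at its free edge is a red flange, the upper 4 mm only, which laps over the blue rebate
- rebated_hinge (a point): middle of the left leaf's hinge axis (along the case's x), 62 mm above the bench, at mid thickness of the leaf
- rebated_edge (a point): middle of the left leaf's free edge, 145 mm from the hinge axis; at mid thickness of the leaf
- flanged_hinge (a point): middle of the right leaf's hinge axis, 62 mm above the bench, at mid thickness of the leaf
- flanged_edge (a point): middle of the right leaf's free edge, 145 mm from the hinge axis; at mid thickness of the leaf
- mandrel: bystander: steel cone mandrel on a foot, 60 mm across and 120 mm tall, to the right of the case; origin under its centre
- jar: bystander: amber jar, 56 mm across, 75 mm tall, to the left of the case; origin under its centre
- pliers: bystander: pliers with a red and a blue handle, 140 mm long, lying beyond the case; origin under the middle
- mat: light blue rubber mat, fixed flat on the bench at the robot's front left, 130 mm square, 3 mm thick; origin centre of underside
- bar_green: green polishing bar, 60 mm (x) by 20 (y) by 34 (z), 0.06 kg; origin centre of underside; left lying on the floor of an outer bay of the case, long side roughly along the case's x; may be absent
- bar_red: red polishing bar, 60 mm (x) by 20 (y) by 34 (z), 0.06 kg; origin centre of underside; left lying on the floor of an outer bay of the case, long side roughly along the case's x; may be absent

How it is judged (in metres and radians):
On the way, in this order (a step that is already met when the one before it is completed fails the run):
1. every bar present is on the mat and every tray present lies flat in a bay under the lip, both leaves still open (z of tray_1 in the frame of case between 0.003 and 0.01 m and angle between each of tray_1, tray_2, tray_3's own z axis and vertical below 0.06 rad and x of tray_1 in the frame of case between -0.008 and 0.008 m and y of tray_1 in the frame of case between -0.09 and 0.09 m and z of tray_2 in the frame of case between 0.003 and 0.01 m and x of tray_2 in the frame of case between -0.008 and 0.008 m and y of tray_2 in the frame of case between -0.09 and 0.09 m and z of tray_3 in the frame of case between 0.003 and 0.01 m and x of tray_3 in the frame of case between -0.008 and 0.008 m and y of tray_3 in the frame of case between -0.09 and 0.09 m and x of bar_green in the frame of mat between -0.065 and 0.065 m and y of bar_green in the frame of mat between -0.065 and 0.065 m and z of bar_green in the frame of mat between -0.002 and 0.045 m and x of bar_red in the frame of mat between -0.065 and 0.065 m and y of bar_red in the frame of mat between -0.065 and 0.065 m and z of bar_red in the frame of mat between -0.002 and 0.045 m and value of joint each of leaf_rebated, leaf_flanged above 0.3 rad), for 0.2 s.
2. the left, rebated leaf is shut while the right, flanged leaf is open (value of joint leaf_rebated below 0.03 rad and value of joint leaf_flanged above 0.2 rad), for 0.2 s.
3. the flanged leaf is shut over it (value of joint each of leaf_rebated, leaf_flanged below 0.03 rad), for 0.2 s.
At the end, for the whole second after the job is handed in: every polishing bar present lies with its centre within the mat, at rest; every tray present lies flat (within 0.06 rad) on the floor of a bay (underside within 4 mm of it), centred in the case's x within 8 mm, at rest; both leaves are within 0.03 rad of shut, the rebated one having been shut first (all of step 3 and z of tray_1 in the frame of case between 0.003 and 0.01 m and angle between each of tray_1, tray_2, tray_3's own z axis and vertical below 0.06 rad and x of tray_1 in the frame of case between -0.008 and 0.008 m and y of tray_1 in the frame of case between -0.09 and 0.09 m and z of tray_2 in the frame of case between 0.003 and 0.01 m and x of tray_2 in the frame of case between -0.008 and 0.008 m and y of tray_2 in the frame of case between -0.09 and 0.09 m and z of tray_3 in the frame of case between 0.003 and 0.01 m and x of tray_3 in the frame of case between -0.008 and 0.008 m and y of tray_3 in the frame of case between -0.09 and 0.09 m and x of bar_green in the frame of mat between -0.065 and 0.065 m and y of bar_green in the frame of mat between -0.065 and 0.065 m and z of bar_green in the frame of mat between -0.002 and 0.045 m and x of bar_red in the frame of mat between -0.065 and 0.065 m and y of bar_red in the frame of mat between -0.065 and 0.065 m and z of bar_red in the frame of mat between -0.002 and 0.045 m and linear speed of each of tray_1, tray_2, tray_3, bar_green, bar_red below 0.02 m/s); the robot touches nothing.
It fails at once if the mandrel is moved by more than 4 cm (distance of mandrel from where it was at the start of the episode above 0.04 m).
It fails at once if the jar is moved by more than 4 cm (distance of jar from where it was at the start of the episode above 0.04 m).
It fails at once if the pliers is moved by more than 4 cm (distance of pliers from where it was at the start of the episode above 0.04 m).
Of tray_1, tray_2, tray_3 only 2 to 3 are there at a start; the rules pass over those that are not, and their reading is None.
Of bar_green, bar_red only 1 to 2 are there at a start; the rules pass over those that are not, and their reading is None.
At some moment in a run one of tray_1, tray_2, tray_3 may be knocked a few centimetres aside while the robot is not near it.
Once in a run the grip may slacken for a moment while it holds something.
It also fails if it takes over 210 s, if anything falls off the work surface, if the arm or the gripper's body presses on something with over 40 N, if the wrist force passes 120 N, or if a joint passes its speed limit or range.

## Working session

There is one attempt and no reset: what is moved stays moved. The work goes in short steps, Python scripts to look and compute and a shell command to move; the robot and the scene stay as the last step left them, time stands still between calls to the robot, and variables do not carry over. Pictures are saved under pics/ and viewed, at most 14 in all, crops included, and the job is handed in when it is done.

```bash
mkdir -p pics; ls; cat > h.py <<'E'
import numpy as np, cv2
from bench import sense, snapshot, trace, place_of
def save(p,n,crop=None,s=1):
    im=p["image"][:,:,::-1]
    if crop: im=im[crop[1]:crop[3],crop[0]:crop[2]]
    cv2.imwrite(f"pics/{n}.png",cv2.resize(im,None,fx=s,fy=s,interpolation=cv2.INTER_CUBIC))
def ray(p,u,v,z):
    d=np.linalg.inv(p["intrinsics"])@[u,v,1]; R=np.array(p["R"]);t=np.array(p["t"])
    c=-R.T@t; d=R.T@d
    return c+d*(z-c[2])/d[2]
def proj(p,X):
    q=np.array(p["R"])@np.array(X,float)+p["t"]; q=p["intrinsics"]@q; return q[:2]/q[2]
E
python3 - <<'E'
from h import *
s=sense(); print({k:np.round(v,2) for k,v in s.items()})
for n in ["top","scene"]:
    p=snapshot(n); save(p,n+"0",s=1.5)
    for q in ["case","lip","bay_1","bay_3","tray_1","tray_2","tray_3","bar_green","bar_red","mat","mandrel","jar","pliers","rebated_edge","flanged_edge","rebated_hinge","flanged_hinge"]:
        print(n,q,[(np.round(r["location"]).tolist(),round(r["conf"],2)) for r in place_of(p,q)[:4]])
E
```

```text
pics
{'time': np.float64(0.0), 'joint_pos': array([-69.92,   7.52,  85.33,   0.  ,  87.26,  -4.89]), 'qd': array([-0.01, -0.  , -0.03, -0.03, -0.  , -0.07]), 'joint_efforts': array([ 0.000e+00, -5.694e+01, -5.005e+01, -0.000e+00,  1.000e-02,
        0.000e+00]), 'tool_pos': array([ 253.13, -543.41,  247.22]), 'tcp_rot': array([-1.7989e+02, -1.0000e-02,  2.4970e+01]), 'ft_force': array([-0.47, -0.16, -0.27]), 'wrist_torque': array([-0.  ,  0.  , -0.04]), 'grip_force': np.float64(0.0), 'finger_gap': np.float64(85.55)}
top case [([618.0, 12.0, 2.0], 0.73), ([622.0, 86.0, 5.0], 0.28)]
top lip [([576.0, 10.0, 25.0], 0.71)]
top bay_1 [([616.0, 16.0, 4.0], 0.88), ([627.0, -124.0, 64.0], 0.73), ([625.0, -62.0, 3.0], 0.65), ([609.0, 90.0, 8.0], 0.58)]
top bay_3 [([616.0, 16.0, 4.0], 0.88), ([627.0, -124.0, 64.0], 0.73), ([625.0, -62.0, 3.0], 0.65), ([609.0, 90.0, 8.0], 0.58)]
top tray_1 [([444.0, -324.0, 0.0], 0.71), ([434.0, -3.0, 1.0], 0.7)]
top tray_2 [([444.0, -324.0, 0.0], 0.71), ([434.0, -3.0, 1.0], 0.7)]
top tray_3 [([444.0, -324.0, 0.0], 0.71), ([434.0, -3.0, 1.0], 0.7)]
top bar_green
[... 892 characters left out ...]
0, 1.0], 0.82), ([443.0, -319.0, -1.0], 0.78)]
scene tray_3 [([434.0, 0.0, 1.0], 0.82), ([443.0, -319.0, -1.0], 0.78)]
scene bar_green []
scene bar_red [([611.0, 13.0, -3.0], 0.65), ([624.0, 79.0, 1.0], 0.61), ([602.0, 147.0, 64.0], 0.46)]
scene mat [([528.0, 407.0, -3.0], 0.77)]
scene mandrel [([560.0, -462.0, -0.0], 0.83)]
scene jar [([659.0, 440.0, 1.0], 0.89)]
scene pliers [([764.0, 52.0, -0.0], 0.89)]
scene rebated_edge [([594.0, 267.0, 148.0], 0.82), ([619.0, 15.0, 6.0], 0.75)]
scene flanged_edge [([642.0, -250.0, 132.0], 0.89), ([621.0, -65.0, 3.0], 0.64)]
scene rebated_hinge [([602.0, 143.0, 63.0], 0.76)]
scene flanged_hinge [([614.0, 11.0, -1.0], 0.69), ([630.0, -123.0, 62.0], 0.6)]
```

View pics/top0.png

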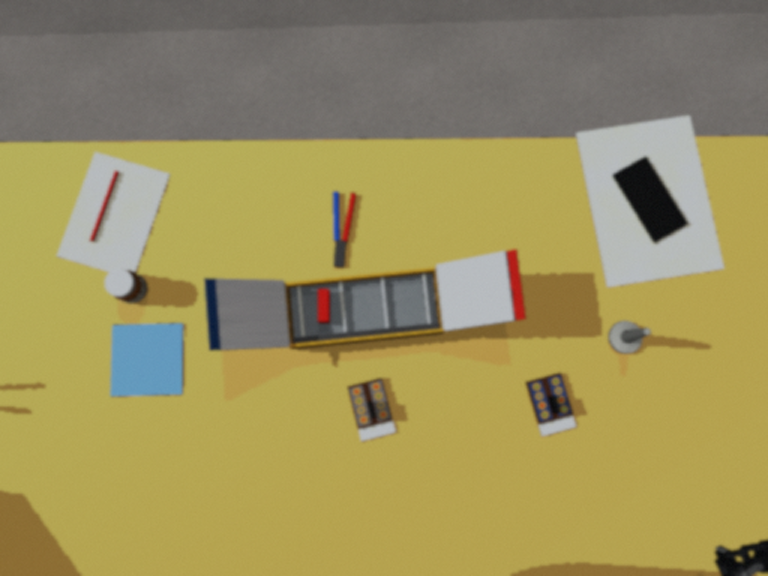

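View pics/scene0.png

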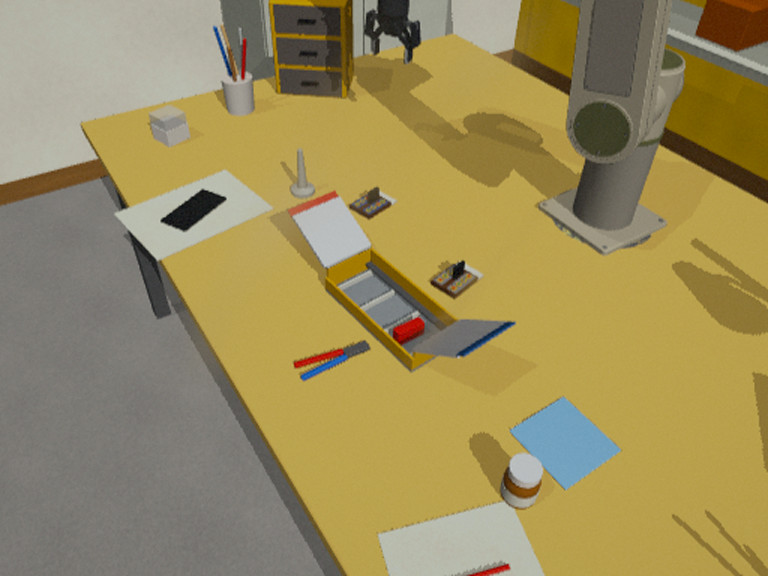

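The top view shows a red bar in bay 3 (around 323,305) and two trays on the bench, at (371,405) and (552,403). Both leaves lean outward, and the mat is at (147,359). The scene view agrees, and no green bar or third tray is visible.

```bash
cat >> h.py <<'E'
from scipy.spatial.transform import Rotation as Ro
def plan(pos,rpy,s=None):
    """shift (cm, present tool axes) then remaining turn (rotvec, tool axes) from measured pose"""
    s=s or sense(); R0=Ro.from_euler('xyz',s["tcp_rot"],degrees=True); R1=Ro.from_euler('xyz',rpy,degrees=True)
    d=R0.inv().apply(np.array(pos)-s["tool_pos"])/10; w=(R0.inv()*R1).as_rotvec()
    print("at",np.round(s["tool_pos"],1),np.round(s["tcp_rot"],1),"shift cm",np.round(d,2),"rows>=%.1f"%(np.linalg.norm(d)/4.17),"turn",np.round(w,3),"rows>=%.1f"%(np.linalg.norm(w)/.125), "shift after turn",np.round(R1.inv().apply(np.array(pos)-s["tool_pos"])/10,2))
E
python3 - <<'E'
from h import *
# case fit
A=[((0,0,0),(618,12)),((0,0,0),(617,10)),((-40,0,22),(576,10)),((-40,0,22),(577,9)),((0,0,6),(616,16)),((0,0,6),(621,9)),((0,-76,6),(625,-62)),((0,-76,6),(622,-61)),((0,76,6),(609,90)),((0,76,6),(613,90)),((0,135,62),(605,144)),((0,135,62),(602,143)),((0,-135,62),(628,-124)),((0,-135,62),(630,-123))]
P=np.array([a[0][:2] for a in A],float);Q=np.array([a[1] for a in A],float)
pc,qc=P.mean(0),Q.mean(0); H=(P-pc).T@(Q-qc); a=np.arctan2(H[0,1]-H[1,0],H[0,0]+H[1,1])
R=np.array([[np.cos(a),-np.sin(a)],[np.sin(a),np.cos(a)]]); print("yaw",np.degrees(a),"origin",qc-R@pc)
print(np.round(Q-(P@R.T+qc-R@pc),1).tolist())
plan([600,60,330],[180,0,5.5])
E
```

```text
yaw 5.226832314623278 origin [617.04766769  12.1634226 ]
[[1.0, -0.2], [-0.0, -2.2], [-1.2, 1.5], [-0.2, 0.5], [-1.0, 3.8], [4.0, -3.2], [1.0, 1.5], [-2.0, 2.5], [-1.1, 2.2], [2.9, 2.2], [0.3, -2.6], [-2.7, -3.6], [-1.3, -1.7], [0.7, -0.7]]
at [ 253.3 -543.9  248.3] [-180.    0.   25.] shift cm [ 56.92 -40.11  -8.17] rows>=16.8 turn [-0.    0.    0.34] rows>=2.7 shift after turn [ 40.3  -56.79  -8.17]
```

```bash
r='[0.1,3.16,-2.23,-0.45,0,0,0]'
python3 -m handwheel '[[0.1,3.16,-2.23,-0.45,0,0,0],[0.1,3.16,-2.23,-0.45,0,0,0],[0.1,3.16,-2.23,-0.45,0,0,0],[0.1,3.16,-2.23,-0.45,0,0,0],[0.1,3.16,-2.23,-0.45,0,0,0],[0.1,3.16,-2.23,-0.45,0,0,0],[0.1,3.16,-2.23,-0.45,0,0,0],[0.1,3.16,-2.23,-0.45,0,0,0],[0.1,3.16,-2.23,-0.45,0,0,0]]' 30
python3 -m handwheel '[[0.1,3.16,-2.23,-0.45,0,0,0],[0.1,3.16,-2.23,-0.45,0,0,0],[0.1,3.16,-2.23,-0.45,0,0,0],[0.1,3.16,-2.23,-0.45,0,0,0],[0.1,3.16,-2.23,-0.45,0,0,0],[0.1,3.16,-2.23,-0.45,0,0,0],[0.1,3.16,-2.23,-0.45,0,0,0],[0.1,3.16,-2.23,-0.45,0,0,0],[0.1,3.16,-2.23,-0.45,0,0,0]]'
python3 -m handwheel '[[0.1,0,0,0,0,0,0.114],[0.1,0,0,0,0,0,0.114],[0.1,0,0,0,0,0,0.114],[0.1,0,0,0,0,0,0]]'
python3 - <<'E'
from h import *
plan([600,60,330],[180,0,5.5])
p=snapshot("wrist"); save(p,"w1",s=1.5)
for q in ["case","lip","bay_1","bar_red","bar_green","tray_1"]: print(q,[(np.round(r["location"]).tolist(),round(r["conf"],2)) for r in place_of(p,q)[:4]])
E
```

```text
time: 2.55
tool_pos: [427.0, -240.2, 289.3]
tcp_rot: [180.0, -0.0, 25.0]
ft_force: [1.1, 0.5, -0.3]
finger_gap: 46.8
grip_force: 0.0
time: 3.3
tool_pos: [600.1, 62.0, 329.6]
tcp_rot: [180.0, -0.0, 25.0]
ft_force: [1.0, 0.0, 0.3]
finger_gap: 47.0
grip_force: 0.0
time: 3.63
tool_pos: [599.6, 60.5, 329.1]
tcp_rot: [180.0, 0.0, 5.1]
ft_force: [-0.7, -0.2, -0.7]
finger_gap: 47.0
grip_force: 0.0
at [599.6  60.5 329.1] [180.    0.    5.1] shift cm [ 0.04  0.05 -0.09] rows>=0.0 turn [ 0.     0.    -0.007] rows>=0.1 shift after turn [ 0.04  0.06 -0.09]
case [([619.0, 11.0, -3.0], 0.95)]
lip [([578.0, 8.0, 22.0], 0.73)]
bay_1 [([623.0, -64.0, 4.0], 0.87), ([611.0, 10.0, 7.0], 0.83), ([609.0, 87.0, 7.0], 0.74)]
bar_red [([624.0, 85.0, 5.0], 0.64), ([631.0, -119.0, 64.0], 0.63)]
bar_green []
tray_1 [([436.0, 2.0, -1.0], 0.89), ([447.0, -318.0, 1.0], 0.59)]
```

View pics/w1.png

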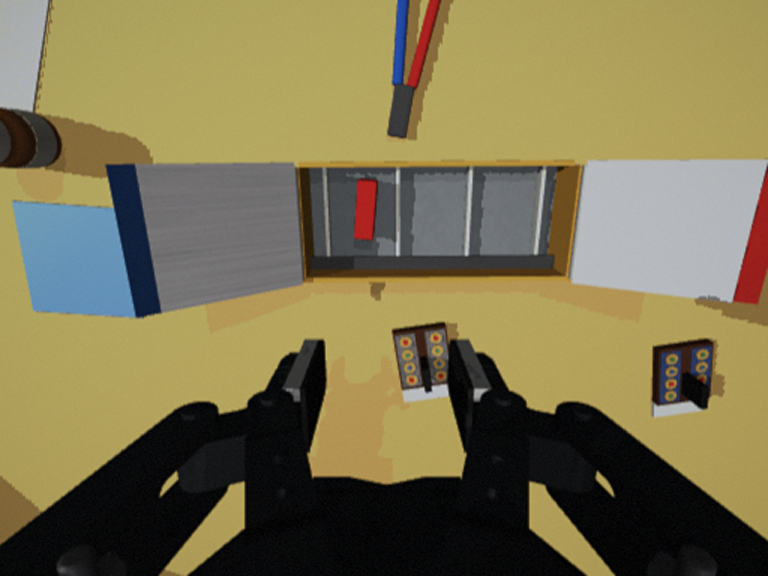

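The wrist view shows three bays, with dividers at columns of about 325, 398, 470 and 543. The red bar is at (366,209), tilted slightly. One tray is at (423,362) and the other at (684,378).

```bash
cat >> h.py <<'E'
def case_fit(p,o=(617,11),a=5.2,verbose=1):
    """refine case pose from bright divider tops (z 18): y from dividers, yaw from them"""
    im=cv2.cvtColor(p["image"],cv2.COLOR_RGB2GRAY).astype(float); pts=[];lab=[]
    c,s=np.cos(np.radians(a)),np.sin(np.radians(a))
    for d in (-114,-38,38,114):
        for x in np.arange(-25,46,5):
            best=[]
            for e in np.arange(-9,9.1,.5):
                X=[o[0]+c*x-s*(d+e),o[1]+s*x+c*(d+e),18]; u,v=proj(p,X)
                best.append(cv2.getRectSubPix(im.astype(np.float32),(1,1),(float(u),float(v)))[0,0] if 1<u<510 and 1<v<382 else 0)
            b=np.array(best)-np.median(best); 
            if b.max()<35: continue
            b=np.clip(b-b.max()*.5,0,None); k=b.argmax(); m=np.abs(np.arange(len(b))-k)<9; b=b*m
            pts.append((x,d+(b*np.arange(-9,9.1,.5)).sum()/b.sum())); lab.append(d)
    pts=np.array(pts);lab=np.array(lab)
    for d in (-114,-38,38,114):
        k=lab==d
        if k.sum()>2: print("div",d,"off %.1f"%np.median(pts[k,1]-d),"slope deg %.2f"%np.degrees(np.polyfit(pts[k,0],pts[k,1],1)[0]),k.sum())
def minrect(mask,p,z):
    pts=np.argwhere(mask)[:,::-1]; w=np.array([ray(p,u,v,z)[:2] for u,v in pts],np.float32)
    return cv2.minAreaRect(w)
E
python3 - <<'E'
from h import *
p=snapshot("wrist"); case_fit(p)
hsv=cv2.cvtColor(p["image"],cv2.COLOR_RGB2HSV).astype(int); H,S,V=[hsv[:,:,i] for i in range(3)]
red=((H<8)|(H>172))&(S>150)&(V>130); red[:, 300:]=0; red[:110]=0; red[170:]=0
print("bar top",minrect(red,p,40), "n",red.sum())
# far wall inner/outer edge: yellow rim z36 near x=+54..59; near rim z58
for nm,z,xr in (("far",36,(40,75)),("near",58,(-75,-40))):
  for y in (-110,-60,-20,20,60,110):
    c,s=np.cos(np.radians(5.2)),np.sin(np.radians(5.2)); row=[]
    for x in np.arange(*xr,1.0):
        u,v=proj(p,[617+c*x-s*y,11+s*x+c*y,z]); 
        row.append(p["image"][int(round(v)),int(round(u))].astype(int))
    row=np.array(row); sat=row[:,0]-row[:,2]
    print(nm,y,[int(t) for t in sat])
E
```

```text
div -114 off 2.8 slope deg 0.24 15
div -38 off 2.6 slope deg 0.28 15
div 38 off 2.0 slope deg 0.75 15
div 114 off 2.2 slope deg 0.16 15
bar top ((622.8569946289062, 85.55948638916016), (57.798316955566406, 18.37675666809082), 0.04037968069314957) n 467
far -110 [-6, -4, -5, -4, -4, -5, -6, -6, -4, -6, -6, -6, -6, -6, -1, 54, 108, 108, 124, 116, 116, 94, 87, 87, 85, 85, 87, 87, 87, 88, 88, 87, 87, 86, 86]
far -60 [-7, -7, -9, -8, -8, -8, -6, -6, -5, -4, -6, -6, -5, -3, -3, 53, 109, 109, 123, 115, 115, 95, 86, 87, 87, 87, 87, 87, 85, 86, 87, 87, 86, 87, 87]
far -20 [-8, -8, -8, -7, -7, -7, -7, -7, -7, -7, -5, -5, -6, -2, -2, 54, 107, 123, 123, 115, 95, 95, 85, 85, 85, 86, 86, 86, 86, 86, 86, 86, 86, 84, 86]
far 20 [-7, -6, -6, -8, -8, -8, -6, -7, -7, -6, -4, -4, -7, -3, 53, 53, 108, 123, 123, 115, 94, 94, 87, 86, 88, 88, 86, 86, 86, 85, 87, 85, 85, 87, 85]
far 60 [-7, -8, -8, -8, -10, -10, -8, -6, -6, -5, -6, -7, -7, -3, 52, 52, 109, 122, 122, 109, 89, 87, 87, 86, 85, 85, 86, 86, 87, 87, 86, 85, 85, 85, 87]
far 110 [3, 4, 4, 4, 0, 0, 0, 0, 1, 1, 1, -2, -2, 4, 58, 58, 112, 123, 120, 120
[... 290 characters left out ...]
5, 95, 101, 114, 114, 120, 120, 108, 78, 78, 57, 54, 54, 57, 57, 54, 27, 27, 0, -1]
near -20 [87, 87, 88, 88, 89, 88, 88, 92, 92, 95, 96, 96, 94, 96, 96, 97, 97, 102, 114, 114, 119, 108, 108, 77, 77, 56, 56, 56, 56, 55, 55, 25, 0, 0, -2]
near 20 [88, 88, 87, 87, 87, 91, 91, 93, 95, 95, 95, 95, 93, 94, 94, 94, 100, 100, 113, 113, 120, 110, 110, 76, 56, 56, 57, 57, 57, 55, 55, 25, -2, -2, -1]
near 60 [78, 78, 79, 76, 76, 73, 73, 69, 69, 69, 68, 68, 68, 66, 66, 68, 83, 83, 110, 121, 121, 109, 109, 78, 56, 56, 55, 56, 56, 56, 56, 27, -2, -2, -2]
near 110 [86, 86, 87, 88, 88, 91, 95, 95, 95, 95, 94, 92, 92, 95, 94, 94, 101, 101, 116, 123, 123, 109, 79, 79, 57, 57, 52, 46, 46, 45, 24, 24, 1, 0, 0]
```

```bash
python3 -m handwheel '[[-0.1,0,0,0,0,0,0.09],[-0.1,2.34,-2.5,0,0,0,0],[-0.1,0,0,3.8,0,0,0],[-0.1,0,0,3.8,0,0,0],[-0.1,0,0,3.8,0,0,0],[-0.1,0,0,3.8,0,0,0],[-0.1,0,0,3.8,0,0,0],[-0.1,0,0,3.8,0,0,0],[-0.1,0,0,3.8,0,0,0],[-0.1,0,0,2.1,0,0,0],[-0.1,0,0,1.2,0,0,0],[-0.1,0,0,0,0,0,0]]'
python3 -m handwheel '[[-1,0,0,0,0,0,0],[-1,0,0,0,0,0,0],[-1,0,0,0,0,0,0],[-1,0,0,0,0,0,0],[-1,0,0,0,0,0,0],[-1,0,0,0,0,0,0]]' 30
python3 -m handwheel '[[-1,0,0,-1,0,0,0],[-1,0,0,-3,0,0,0],[-1,0,0,-3,0,0,0],[-1,0,0,-4,0,0,0],[-1,0,0,-4,0,0,0],[-1,0,0,-4,0,0,0],[-1,0,0,-3,0,0,0],[-1,0,0,0,0,0,0]]' 
python3 - <<'E'
from h import *
plan([534,408,250],[180,0,0]); print(sense()["joint_pos"])
p=snapshot("top")
m=trace(p,"mat")[0]["pixels"]; print(minrect(m,p,3))
E
```

```text
time: 5.03
tool_pos: [620.3, 85.0, 26.8]
tcp_rot: [180.0, 0.3, 0.2]
ft_force: [-0.1, -0.1, -0.7]
finger_gap: 38.3
grip_force: 0.0
time: 5.53
tool_pos: [624.3, 85.3, 32.4]
tcp_rot: [-180.0, -0.2, 0.2]
ft_force: [-0.6, -0.4, 8.0]
finger_gap: 19.6
grip_force: 35.1
time: 6.2
tool_pos: [626.2, 85.4, 260.9]
tcp_rot: [-180.0, -0.8, 0.2]
ft_force: [1.3, 0.3, -0.1]
finger_gap: 19.6
grip_force: 34.2
at [626.2  85.4 260.9] [-180.    -0.8    0.2] shift cm [ -9.11 -32.29   0.99] rows>=8.0 turn [-0.001 -0.014  0.004] rows>=0.1 shift after turn [ -9.22 -32.26   1.09]
[ 3.12111932e+00  1.13792526e+01  7.96218371e+01 -5.89090147e-04
  8.82016899e+01  9.28949859e+01]
((529.4388427734375, 410.72613525390625), (133.90415954589844, 132.4265594482422), 0.9790723323822021)
```

```bash
python3 -m handwheel '[[-1,-0.96,-3.24,0,0,0,0],[-1,-0.96,-3.24,0,0,0,0],[-1,-0.96,-3.24,0,0,0,0],[-1,-0.96,-3.24,0,0,0,0],[-1,-0.96,-3.24,0,0,0,0],[-1,-0.96,-3.24,0,0,0,0],[-1,-0.96,-3.24,0,0,0,0],[-1,-0.96,-3.24,0,0,0,0],[-1,-0.96,-3.24,0,0,0,0],[-1,-0.96,-3.24,0,0,0,0],[-1,0,0,0,0,0,0]]'
python3 -m handwheel '[[-1,0,0,4,0,0,0],[-1,0,0,4,0,0,0],[-1,0,0,4,0,0,0],[-1,0,0,4,0,0,0],[-1,0,0,3,0,0,0],[-1,0,0,2,0,0,0],[-1,0,0,1,0,0,0],[-1,0,0,0.3,0,0,0],[-1,0,0,0,0,0,0],[-1,0,0,0,0,0,0]]'
python3 -c "
from h import *
plan([530,409,32],[180,0,0])"
```

```text
time: 7.22
tool_pos: [521.6, 413.8, 247.6]
tcp_rot: [-180.0, 0.3, 0.5]
ft_force: [0.8, -0.4, -1.6]
finger_gap: 19.4
grip_force: 34.1
time: 8.05
tool_pos: [524.7, 408.1, 26.7]
tcp_rot: [179.9, 0.1, 0.2]
ft_force: [-1.9, 0.3, 4.0]
finger_gap: 19.1
grip_force: 38.4
at [524.7 408.1  26.7] [1.799e+02 1.000e-01 2.000e-01] shift cm [ 0.53 -0.08 -0.53] rows>=0.2 turn [0.001 0.002 0.004] rows>=0.0 shift after turn [ 0.53 -0.09 -0.53]
```

```bash
python3 -m handwheel '[[0,0,0,0,0,0,0],[0,0,0,0,0,0,0],[0,0,0,0,0,0,0],[0,0,0,-1,0,0,0],[0,0,0,-3,0,0,0],[0,0,0,-4,0,0,0],[0,0,0,-4,0,0,0],[0,0,0,-4,0,0,0],[0,0,0,-4,0,0,0],[0,0,0,-2,0,0,0]]'
python3 -m handwheel '[[0,-1,3.9,0,0,0,0],[0,-1,3.9,0,0,0,0],[0,-1,3.9,0,0,0,0],[0,-1,3.9,0,0,0,0],[0,-1,3.9,0,0,0,0],[0,-1,3.9,0,0,0,0],[0,-1,3.9,0,0,0,0],[0,-1,3.9,0,0,0,0],[0,-1,3.9,0,0,0,0],[0,-1,3.9,0,0,0,0],[0,0,1.5,0,0,0,0],[0,0,0,0,0,0,0]]'
python3 - <<'E'
from h import *
plan([420,0,250],[180,0,0])
t=snapshot("top"); r=place_of(t,"bar_red"); print([(np.round(a["location"]).tolist(),round(a["conf"],2)) for a in r])
p=snapshot("wrist"); save(p,"w2",s=1.5)
print([(np.round(a["location"]).tolist(),round(a["conf"],2)) for a in place_of(p,"tray_1")])
for r in trace(p,"tray_1")[:2]: print(r["conf"],minrect(r["pixels"],p,8))
E
```

```text
time: 8.88
tool_pos: [527.0, 409.8, 255.2]
tcp_rot: [-179.7, -0.4, 0.2]
ft_force: [0.2, 0.7, 1.5]
finger_gap: 42.6
grip_force: 0.0
time: 9.88
tool_pos: [426.8, 0.3, 248.3]
tcp_rot: [179.9, -0.1, -0.0]
ft_force: [0.9, 0.7, 0.1]
finger_gap: 42.9
grip_force: 0.0
at [4.268e+02 3.000e-01 2.483e+02] [ 1.799e+02 -1.000e-01 -0.000e+00] shift cm [-0.68  0.03 -0.17] rows>=0.2 turn [ 0.001 -0.002 -0.   ] rows>=0.0 shift after turn [-0.68  0.03 -0.17]
[([521.0, 408.0, 2.0], 0.75)]
[([443.0, -320.0, 2.0], 0.66), ([436.0, 2.0, -3.0], 0.65)]
0.92 ((444.2297058105469, -309.8371276855469), (100.01848602294922, 55.61690902709961), 15.02685832977295)
0.72 ((438.98583984375, 0.9761428833007812), (99.68952178955078, 65.73483276367188), 13.946830749511719)
```

View pics/w2.png

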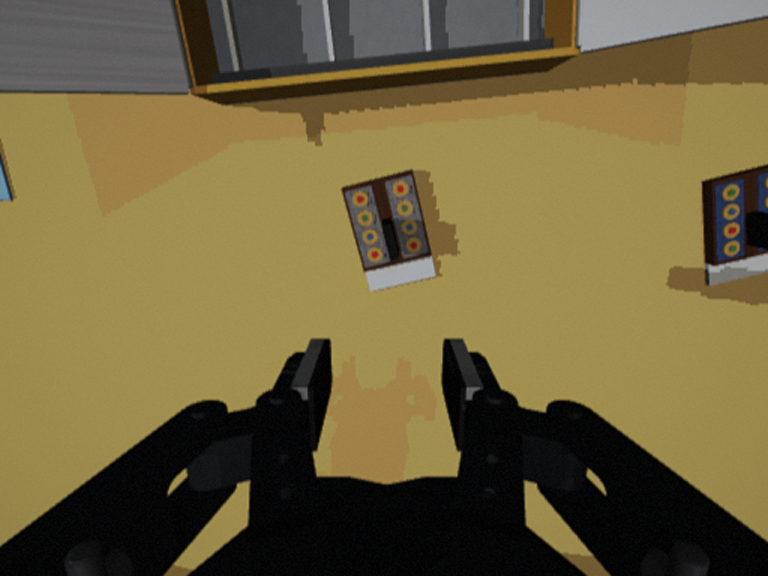

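The grey-padded tray shows at (390,230). Its body corners are at (343,188) and (411,170), and the tongue's end corners are at (370,291) and (435,277).

```bash
python3 - <<'E'
from h import *
p=snapshot("wrist")
f=lambda u,v,z: ray(p,u/1.5,v/1.5,z)[:2]
a,b=f(343,188,12),f(411,170,12); c,d=f(370,291,5),f(435,277,5); e,g=f(365,269,12),f(431,256,12)
print(a,b,c,d,np.linalg.norm(a-b),np.linalg.norm(c-d),np.linalg.norm((a+b)/2-(c+d)/2))
yaw=[np.degrees(np.arctan2(*( (q-r)[[0,1]]*[-1,1] )) ) for q,r in((a,b),(c,d),(e,g))]
x=(a+b)/2-(c+d)/2; print("yaw",yaw,np.degrees(np.arctan2(x[1],x[0])),"centre",(a+b+c+d)/4)
ctr=(a+b+c+d)/4
plan([ctr[0],ctr[1],42],[180,0,np.degrees(np.arctan2(x[1],x[0]))])
E
```

```text
[477.66239049  43.03474213] [493.00103651 -15.54693651] [381.58557282  20.54300841] [395.79184899 -40.75956474] 60.556478877015145 62.92713054024872 99.54293790727293
yaw [np.float64(14.672572220484566), np.float64(13.047430079324212), np.float64(11.795225923259466)] 13.863936991536537 centre [437.01021221   1.81781232]
at [427.2   4.5 247.4] [-180.     0.     0.3] shift cm [ 0.98  0.28 20.54] rows>=4.9 turn [-0.     0.    -0.236] rows>=1.9 shift after turn [ 0.88  0.49 20.54]
```

```bash
python3 -m handwheel '[[-0.2,0,0,0,0,0,-0.12],[-0.2,0,0,0,0,0,-0.12],[-0.2,0,0,3,0,0,0],[-0.2,0,0,3,0,0,0],[-0.2,0,0,3,0,0,0],[-0.2,0,0,3,0,0,0],[-0.2,0,0,0,0,0,0],[-0.2,0,0,0,0,0,0],[-0.2,0,0,0,0,0,0]]'
python3 - <<'E'
from h import *
plan([437,1.8,35],[180,0,13.9]);p=snapshot("wrist"); save(p,"w3",s=1.5)
print([(np.round(a["location"]).tolist(),round(a["conf"],2)) for a in place_of(p,"tray_1")])
plan([437,1.8,35],[180,0,13.9])
E
```

```text
time: 10.93
tool_pos: [428.0, 3.9, 128.9]
tcp_rot: [180.0, -0.1, 14.0]
ft_force: [0.0, -0.1, -0.1]
finger_gap: 34.2
grip_force: 0.0
at [428.    3.9 128.9] [ 1.8e+02 -1.0e-01  1.4e+01] shift cm [0.81 0.42 9.39] rows>=2.3 turn [ 0.    -0.001  0.002] rows>=0.0 shift after turn [0.83 0.42 9.39]
[([440.0, 0.0, -3.0], 0.91)]
at [428.9   3.5 129.9] [179.9  -0.2  14. ] shift cm [0.71 0.35 9.49] rows>=2.3 turn [ 0.001 -0.004  0.002] rows>=0.0 shift after turn [0.75 0.36 9.49]
```

View pics/w3.png

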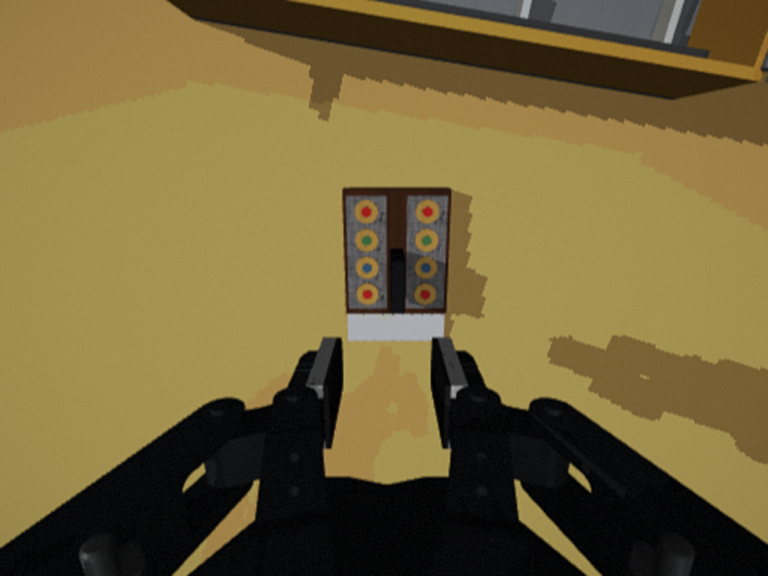

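The tray is now squared to the gripper. Its fin is at column 397, 10 px right of the pad centre at 387, which agrees with the computed 4 mm shift.

```bash
python3 -m handwheel '[[-0.2,0.76,0.4,2,0,0,0],[-0.2,0,0,3,0,0,0],[-0.2,0,0,2.5,0,0,0],[-0.2,0,0,1.3,0,0,0],[-0.2,0,0,0.6,0,0,0],[-0.2,0,0,0,0,0,0],[-0.2,0,0,0,0,0,0],[-1,0,0,0,0,0,0],[-1,0,0,0,0,0,0],[-1,0,0,0,0,0,0],[-1,0,0,0,0,0,0],[-1,0,0,0,0,0,0]]' 50
python3 -m handwheel '[[-1,0,0,0,0,0,0],[-1,0,0,-1,0,0,0],[-1,0,0,-2,0,0,0],[-1,0,0,-3,0,0,0],[-1,0,0,-3,0,0,0],[-1,0,0,-3,0,0,0],[-1,0,0,-3,0,0,0],[-1,0,0,0,0,0,0],[-1,0,0,0,0,0,0]]'
python3 - <<'E'
from h import *
s=sense()
a=np.radians(5.5); c,q=np.cos(a),np.sin(a); o=np.array([617.8,13.4])
print("bay2 centre",o,"bay1",o+[-76*-q*1,-76*c])
p=snapshot("wrist"); save(p,"w4",s=1.5)
plan([617,13,200],[180,0,5.5])
E
```

```text
time: 12.03
tool_pos: [437.0, 1.2, 35.0]
tcp_rot: [179.9, -0.2, 14.0]
ft_force: [-0.8, 0.2, 8.2]
finger_gap: 6.9
grip_force: 50.1
time: 12.78
tool_pos: [437.0, 1.2, 186.3]
tcp_rot: [179.9, -0.3, 14.0]
ft_force: [-0.2, 0.2, -1.7]
finger_gap: 7.1
grip_force: 49.0
bay2 centre [617.8  13.4] bay1 [625.08427719 -62.25011108]
at [435.7   1.4 184.2] [ 1.8e+02 -1.0e-01  1.4e+01] shift cm [17.87  3.25 -1.55] rows>=4.4 turn [ 0.    -0.002  0.148] rows>=1.2 shift after turn [18.15  0.58 -1.58]
```

View pics/w4.png

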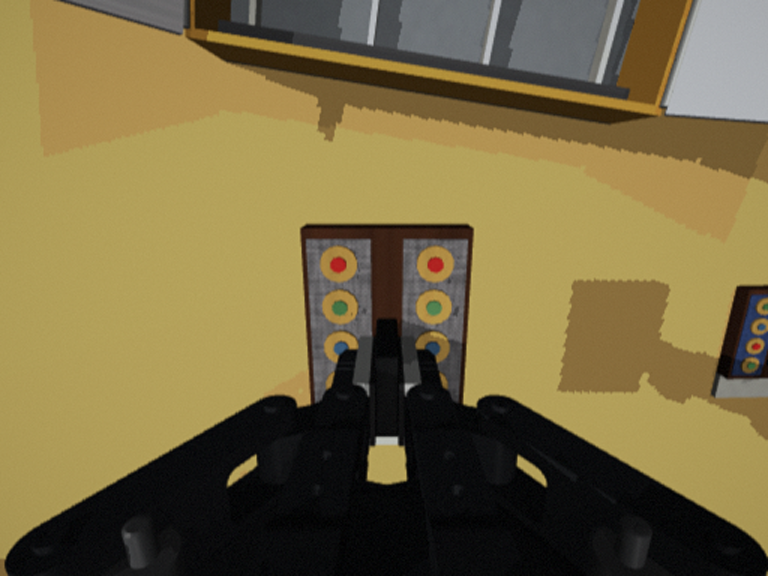

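The grey tray hangs squarely in the grip. Its far corners are at (303,227) and (471,226), and the fin is between the pads at (387,350).

```bash
cat >> h.py <<'E'
O=np.array([617.8,13.4]); CY=5.5
def c2w(x,y,o=None):
    a=np.radians(CY); o=O if o is None else o
    return o+[x*np.cos(a)-y*np.sin(a), x*np.sin(a)+y*np.cos(a)]
def tcp_for(X,Z,th,y,dx=0,h=35):
    """tongue tip (underside) at case (X,Z), tilt th deg, bay y -> world tcp"""
    t=np.radians(th); x=X+(50+dx)*np.cos(t)-h*np.sin(t); z=Z+(50+dx)*np.sin(t)+h*np.cos(t)
    return [*c2w(x,y),z]
E
python3 - <<'E'
from h import *
s=sense(); p=snapshot("wrist"); Z=s["tool_pos"][2]-23
a,b=[ray(p,u/1.5,v/1.5,Z) for u,v in((303,227),(471,226))]
R0=Ro.from_euler('xyz',s["tcp_rot"],degrees=True)
print([np.round(R0.inv().apply(q-s["tool_pos"]),1) for q in(a,b)])
plan(tcp_for(-36,45,25,0),[180,-25,5.5])
plan([*tcp_for(-36,45,25,0)[:2],185],[180,0,5.5])
E
python3 -m handwheel '[[-1,0,0,0,0,0,0.074],[-1,0,0,0,0,0,0.074],[-1,0,0,0,0,0,0],[-1,0,0,0,0,0,0]]'
```

```text
[array([ 51. , -30.8,  23.1]), array([51.4, 30.5, 23.1])]
at [434.9   1.4 182.9] [-180.    0.   14.] shift cm [17.5   3.17  8.49] rows>=4.7 turn [-0.032  0.436  0.145] rows>=3.7 shift after turn [12.51  0.56 15.22]
at [434.9   1.4 182.9] [-180.    0.   14.] shift cm [17.49  3.17 -0.22] rows>=4.3 turn [-0.     0.001  0.148] rows>=1.2 shift after turn [17.77  0.56 -0.21]
time: 13.22
tool_pos: [434.4, 1.5, 181.8]
tcp_rot: [-180.0, 0.2, 5.6]
ft_force: [-0.4, -0.1, -1.5]
finger_gap: 6.9
grip_force: 48.9
```

```bash
python3 -m handwheel '[[-1,3.56,0.11,0,0,0,0],[-1,3.56,0.11,0,0,0,0],[-1,3.56,0.11,0,0,0,0],[-1,3.56,0.11,0,0,0,0],[-1,3.56,0.11,0,0,0,0],[-1,0,0,0,0,0.109,0],[-1,0,0,0,0,0.109,0],[-1,0,0,0,0,0.109,0],[-1,0,0,0,0,0.109,0],[-1,0,0,0,0,0,0],[-1,0,0,0,0,0,0],[-1,0,0,0,0,0,0]]'
python3 - <<'E'
from h import *
plan(tcp_for(-36,45,25,0,-1),[180,-25,5.5])
p=snapshot("wrist"); save(p,"w5",s=1.5); case_fit(p,O,CY)
E
```

```text
time: 14.22
tool_pos: [613.9, 12.7, 184.7]
tcp_rot: [179.9, -24.9, 5.6]
ft_force: [0.8, 1.1, -0.3]
finger_gap: 7.1
grip_force: 54.5
at [613.9  12.7 184.7] [179.9 -24.9   5.6] shift cm [-3.9  -0.04  7.81] rows>=2.1 turn [0.    0.001 0.001] rows>=0.0 shift after turn [-3.91 -0.03  7.81]
div -114 off 0.2 slope deg -0.01 15
div -38 off -5.5 slope deg -0.59 6
div 38 off 6.1 slope deg 0.87 6
div 114 off -0.6 slope deg -0.06 15
```

View pics/w5.png

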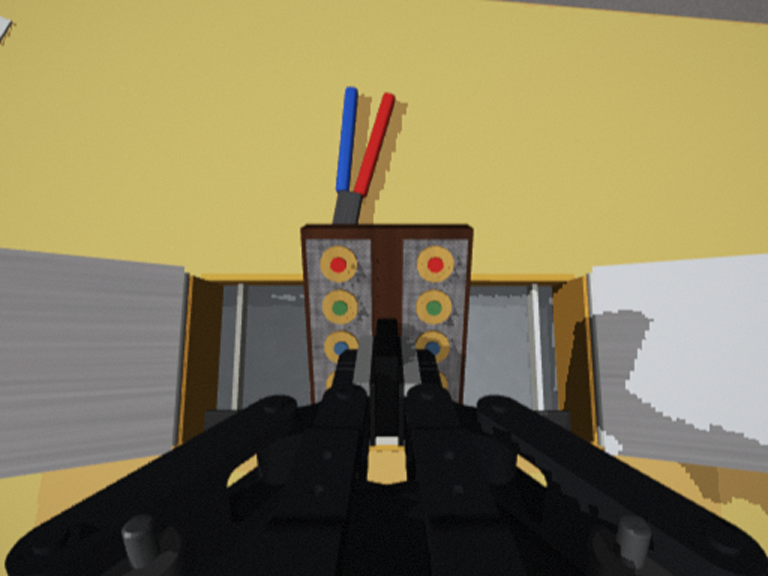

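The tray is centred over bay 2. The outer dividers are at columns 238 and 535, with their midpoint at 386.5, and the tray's centre is at 387.

```bash
python3 -m handwheel '[[-1,-1.0,0,2.0,0,0,0],[-1,-1.0,0,2.0,0,0,0],[-1,-1.0,0,2.0,0,0,0],[-1,-0.9,0,1.8,0,0,0],[-1,0,0,0,0,0,0],[-1,0,0,0,0,0,0],[-1,0,0,0,0,0,0]]'
python3 - <<'E'
from h import *
plan(tcp_for(-35,9,25,0,-1),[180,-25,5.5])
E
```

```text
time: 14.85
tool_pos: [613.0, 12.6, 98.7]
tcp_rot: [180.0, -25.1, 5.5]
ft_force: [0.3, 0.1, 0.2]
finger_gap: 7.1
grip_force: 54.7
at [613.   12.6  98.7] [180.  -25.1   5.5] shift cm [-1.63 -0.04  3.35] rows>=0.9 turn [ 0.001 -0.002  0.   ] rows>=0.0 shift after turn [-1.62 -0.04  3.36]
```

```bash
python3 -m handwheel '[[-1,-0.4,0,0.84,0,0,0],[-1,-0.4,0,0.84,0,0,0],[-1,-0.4,0,0.84,0,0,0],[-1,-0.4,0,0.84,0,0,0],[-1,0,0,0,0,0,0],[-1,0,0,0,0,0,0],[-1,0,0,0,0,0,0]]'
python3 - <<'E'
from h import *
plan(tcp_for(-51,8,25,0,-1),[180,-25,5.5])
p=snapshot("wrist"); save(p,"w6",s=1.5)
E
```

```text
time: 15.43
tool_pos: [610.2, 12.7, 58.3]
tcp_rot: [-180.0, -24.9, 5.5]
ft_force: [0.1, 0.6, -0.4]
finger_gap: 6.8
grip_force: 55.2
at [610.2  12.7  58.3] [-180.   -24.9    5.5] shift cm [-1.16  0.   -0.77] rows>=0.3 turn [-0.     0.001 -0.   ] rows>=0.0 shift after turn [-1.15  0.   -0.77]
```

View pics/w6.png

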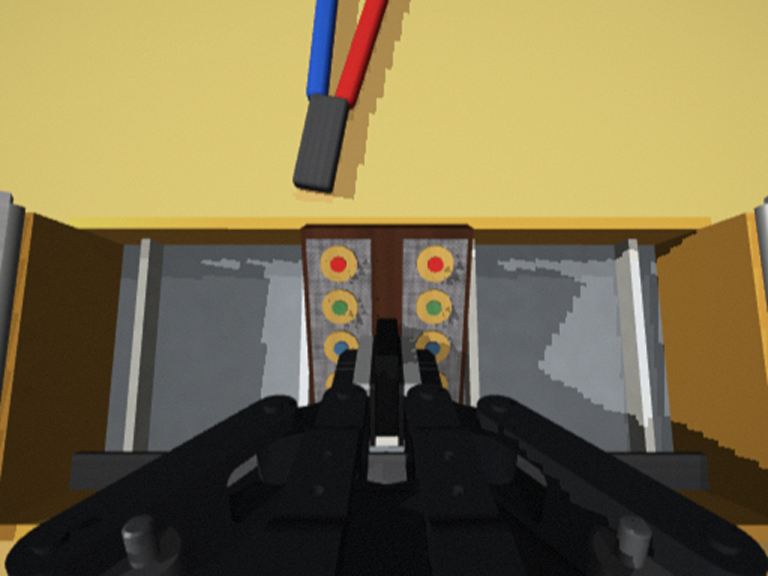

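The tongue is down inside the bay, and the tray is centred between its dividers. The lip band is at row 470 and the far wall at row 225. Next I slide the tongue under the lip.

```bash
python3 -m handwheel '[[-1,-0.1,0,-0.2,0,0,0],[-1,-0.35,0,-0.19,0,0,0],[-1,-0.36,0,-0.19,0,0,0],[-1,-0.35,0,-0.19,0,0,0],[-1,0,0,0,0,0,0],[-1,0,0,0,0,0,0],[-1,0,0,0,0,0,0]]'
python3 - <<'E'
from h import *
plan(tcp_for(-51,8,25,0,-1),[180,-25,5.5])
E
```

```text
time: 16.07
tool_pos: [596.6, 11.3, 61.0]
tcp_rot: [180.0, -25.0, 5.5]
ft_force: [0.0, -0.2, -1.4]
finger_gap: 7.1
grip_force: 54.9
at [596.6  11.3  61. ] [180.  -25.    5.5] shift cm [-0.03 -0.01  0.05] rows>=0.0 turn [ 0.  0. -0.] rows>=0.0 shift after turn [-0.04 -0.01  0.05]
```

```bash
python3 -m handwheel '[[-1,0.35,0,0.55,0,-0.109,0],[-1,0,0,0,0,0,0],[-1,0.35,0,0.55,0,-0.109,0],[-1,0,0,0,0,0,0],[-1,0.35,0,0.55,0,-0.109,0],[-1,0,0,0,0,0,0],[-1,0,0,0,0,0,0]]'
python3 - <<'E'
from h import *
plan(tcp_for(-50,6.5,0,0,-1),[180,0,5.5])
E
```

```text
time: 16.65
tool_pos: [612.5, 13.1, 47.8]
tcp_rot: [-180.0, -6.3, 5.5]
ft_force: [0.1, -0.1, -1.1]
finger_gap: 7.2
grip_force: 57.8
at [612.5  13.1  47.8] [-180.    -6.3    5.5] shift cm [0.36 0.02 0.67] rows>=0.2 turn [-0.001 -0.11   0.001] rows>=0.9 shift after turn [0.43 0.02 0.63]
```

```bash
python3 -m handwheel '[[-1,0.36,0,0.55,0,-0.11,0],[-1,0,0,0,0,0,0],[-1,0,0,0.1,0,0,0],[-1,0,0,0,0,0,0],[-1,0,0,0,0,0,0]]'
python3 - <<'E'
from h import *
plan(tcp_for(-50,6.5,0,0,-1),[180,0,5.5]); p=snapshot("wrist"); save(p,"w7",s=1.5)
E
```

```text
time: 17.07
tool_pos: [616.8, 13.1, 44.6]
tcp_rot: [180.0, -0.2, 5.5]
ft_force: [1.1, 0.2, -1.6]
finger_gap: 7.1
grip_force: 58.6
at [616.8  13.1  44.6] [180.   -0.2   5.5] shift cm [ 0.   -0.02  0.31] rows>=0.1 turn [ 0.    -0.004 -0.   ] rows>=0.0 shift after turn [ 0.01 -0.02  0.31]
```

View pics/w7.png

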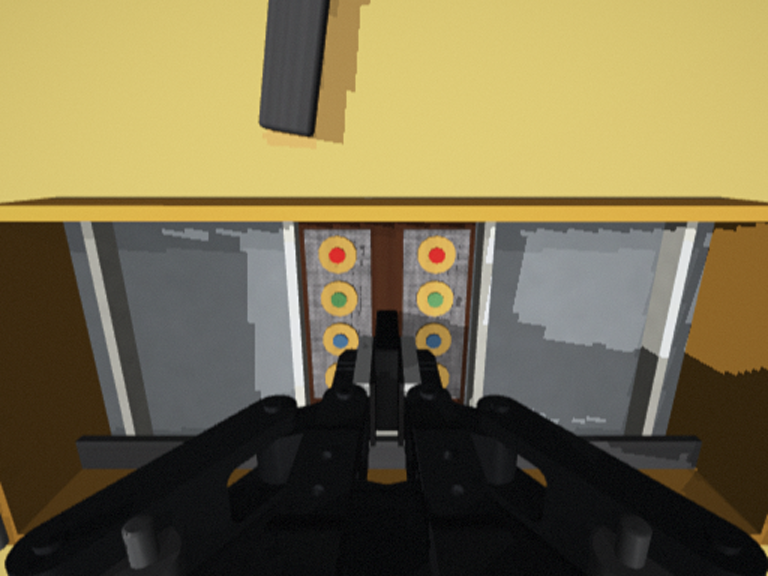

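The tray is level and sits between its dividers, at columns 292 and 482. The TCP is about 3 mm above the contact height, so I lower it onto the floor and release.

```bash
python3 -m handwheel '[[-1,0,0,0.2,0,0,0],[-1,0,0,0.15,0,0,0],[-1,0,0,0,0,0,0],[-1,0,0,0,0,0,0],[-1,0,0,0,0,0,0]]'
python3 -m handwheel '[[-0.6,0,0,0,0,0,0],[-0.4,0,0,0,0,0,0],[-0.4,0,0,0,0,0,0],[-0.4,0,0,0,0,0,0]]'
python3 -m handwheel '[[-0.4,0,0,-1,0,0,0],[-0.4,0,0,-2,0,0,0],[-0.4,0,0,-4,0,0,0],[-0.4,0,0,-4,0,0,0],[-0.4,-1,0,-4,0,0,0],[-0.4,-4,0,-4,0,0,0],[-0.4,-4,0,0,0,0,0],[-0.4,0,0,0,0,0,0],[-0.4,0,0,0,0,0,0]]'
python3 - <<'E'
from h import *
p=snapshot("wrist"); save(p,"w8",s=1.5)
for r in place_of(p,"tray_1"): print(np.round(r["location"]).tolist(),round(r["conf"],2))
t=snapshot("top")
for r in place_of(t,"tray_1"): print("top",np.round(r["location"]).tolist(),round(r["conf"],2))
plan([440,-320,230],[180,0,14])
E
```

```text
time: 17.53
tool_pos: [616.3, 13.2, 39.9]
tcp_rot: [180.0, 0.0, 5.5]
ft_force: [-0.2, -0.7, 4.7]
finger_gap: 7.1
grip_force: 59.2
time: 17.87
tool_pos: [615.9, 13.3, 39.0]
tcp_rot: [-180.0, 0.1, 5.5]
ft_force: [0.4, -0.8, 1.1]
finger_gap: 25.1
grip_force: 0.0
time: 18.62
tool_pos: [535.3, 5.6, 219.6]
tcp_rot: [180.0, 0.0, 5.5]
ft_force: [0.1, 0.5, 0.4]
finger_gap: 25.5
grip_force: 0.0
[620.0, 12.0, 5.0] 0.65
[442.0, -318.0, 2.0] 0.57
top [446.0, -324.0, 3.0] 0.91
top [626.0, -126.0, 61.0] 0.32
at [538.1   5.6 219.2] [180.    0.    5.5] shift cm [-12.88  31.47  -1.08] rows>=8.2 turn [ 0.     0.    -0.149] rows>=1.2 shift after turn [-17.4   29.22  -1.08]
```

View pics/w8.png

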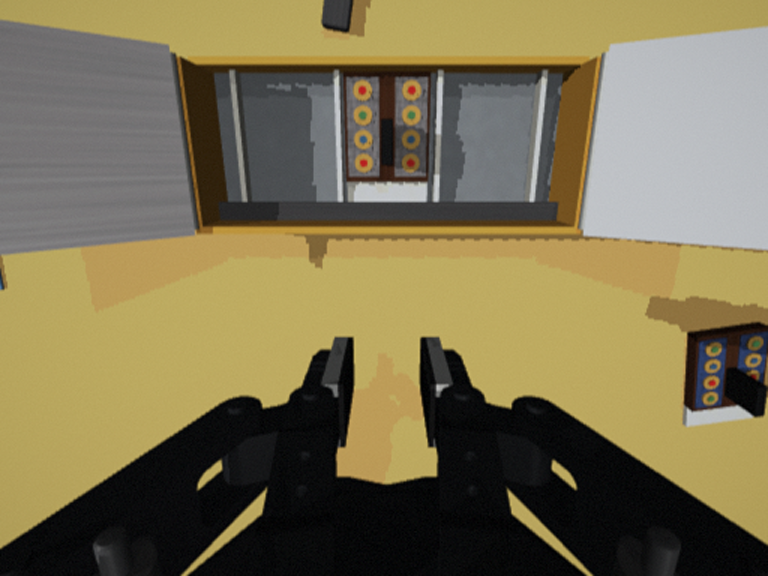

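The grey tray lies flat in bay 2 with its tongue under the lip at row 205. The blue tray is at (725,370), and I go there next.

```bash
python3 -m handwheel '[[-0.2,-1.54,3.46,0,0,0,0],[-0.2,-1.54,3.46,0,0,0,0],[-0.2,-1.54,3.46,0,0,0,0],[-0.2,-1.54,3.46,0.5,0,0,0],[-0.2,-1.54,3.46,1,0,0,0],[-0.2,-1.54,3.46,1,0,0,0],[-0.2,-1.54,3.46,1,0,0,0],[-0.2,-1.54,3.46,1,0,0,0],[-0.2,-1.54,3.46,1,0,0,-0.08],[-0.2,0,0,2,0,0,-0.08],[-0.2,0,0,0,0,0,0],[-0.2,0,0,0,0,0,0]]'
python3 - <<'E'
from h import *
p=snapshot("wrist"); save(p,"w9",s=1.5)
for r in place_of(p,"tray_1"): print(np.round(r["location"]).tolist(),round(r["conf"],2))
print(sense()["tool_pos"],sense()["tcp_rot"])
E
```

```text
time: 19.82
tool_pos: [428.4, -317.2, 142.4]
tcp_rot: [-179.8, 0.2, 14.5]
ft_force: [0.3, -0.5, 0.7]
finger_gap: 34.2
grip_force: 0.0
[446.0, -321.0, 2.0] 0.86
[ 429.79288073 -317.14798115  144.52056417] [-1.79983659e+02  3.92065911e-02  1.45774475e+01]
```

View pics/w9.png

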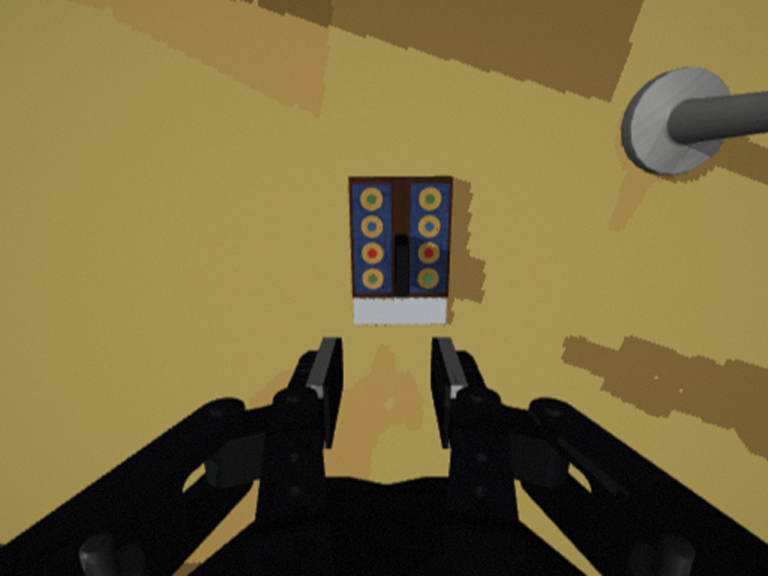

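The blue tray is square to the gripper. Its body corners are at (349,178) and (453,178), and the tongue's end is at (354,325) and (446,324).

```bash
python3 - <<'E'
from h import *
p=snapshot("wrist")
f=lambda u,v,z: ray(p,u/1.5,v/1.5,z)[:2]
a,b=f(349,178,12),f(453,178,12); c,d=f(354,325,5),f(446,324,5)
x=(a+b)/2-(c+d)/2; ctr=(a+b+c+d)/4
print(np.linalg.norm(a-b),np.linalg.norm(c-d),np.linalg.norm(x),ctr)
plan([ctr[0],ctr[1],35],[180,0,np.degrees(np.arctan2(x[1],x[0]))])
E
```

```text
63.87253261737781 64.61440735223898 100.0885800252701 [ 445.0621781  -322.28326675]
at [ 430.1 -317.2  145. ] [180.    0.   14.6] shift cm [ 1.32  0.87 11.  ] rows>=2.7 turn [ 0.001  0.    -0.005] rows>=0.0 shift after turn [ 1.32  0.88 11.  ]
```

```bash
python3 -m handwheel '[[-0.2,1.32,0.87,2,0,0,0],[-0.2,0,0,3,0,0,0],[-0.2,0,0,3,0,0,0],[-0.2,0,0,2,0,0,0],[-0.2,0,0,0.9,0,0,0],[-0.2,0,0,0,0,0,0],[-0.2,0,0,0,0,0,0],[-1,0,0,0,0,0,0],[-1,0,0,0,0,0,0],[-1,0,0,0,0,0,0],[-1,0,0,0,0,0,0],[-1,0,0,0,0,0,0]]' 50
python3 -m handwheel '[[-1,0,0,0,0,0,0],[-1,0,0,-1,0,0,0],[-1,0,0,-2,0,0,0],[-1,0,0,-3,0,0,0],[-1,0,0,-3,0,0,0],[-1,0,0,-4,0,0,0],[-1,0,0,-4,0,0,0],[-1,0,0,-4,0,0,0],[-1,0,0,0,0,0,0],[-1,0,0,0,0,0,0],[-1,0,0,0,0,0,0]]'
python3 - <<'E'
from h import *
t=tcp_for(-35,45,25,-76,0)
plan([*t[:2],235],[180,0,5.5])
t=snapshot("top")
for r in place_of(t,"tray_1"): print("top",np.round(r["location"]).tolist(),round(r["conf"],2))
E
```

```text
time: 20.97
tool_pos: [445.2, -323.9, 37.2]
tcp_rot: [179.8, -0.1, 14.6]
ft_force: [-0.5, 1.7, 7.2]
finger_gap: 7.2
grip_force: 50.0
time: 21.88
tool_pos: [443.7, -322.6, 245.1]
tcp_rot: [180.0, 0.0, 14.6]
ft_force: [-0.4, 0.1, -2.2]
finger_gap: 6.8
grip_force: 49.0
at [ 443.7 -322.6  245.1] [180.    0.   14.6] shift cm [ 23.69 -20.67   0.99] rows>=7.5 turn [0.    0.001 0.16 ] rows>=1.3 shift after turn [ 20.1  -24.17   1.01]
top [618.0, 16.0, 8.0] 0.96
top [447.0, -324.0, 209.0] 0.84
top [579.0, 12.0, 24.0] 0.23
```

```bash
python3 -m handwheel '[[-1,0,0,0,0,0,0.08],[-1,0,0,0,0,0,0.08],[-1,2.51,-3.02,0,0,0,0],[-1,2.51,-3.02,0,0,0,0],[-1,2.51,-3.02,0,0,0,0],[-1,2.51,-3.02,0,0,0,0],[-1,2.51,-3.02,0,0,0,0],[-1,2.51,-3.02,0,0,0,0],[-1,2.51,-3.02,0,0,0,0],[-1,2.51,-3.02,0,0,0,0],[-1,0,0,0,0,0,0],[-1,0,0,0,0,0,0]]'
python3 -m handwheel '[[-1,0,0,0,0,0.109,0],[-1,0,0,0,0,0.109,0],[-1,0,0,0,0,0.109,0],[-1,0,0,0,0,0.109,0],[-1,0,0,0,0,0,0],[-1,0,0,0,0,0,0],[-1,0,0,0,0,0,0]]'
python3 - <<'E'
from h import *
plan(tcp_for(-35,45,25,-76,0),[180,-25,5.5])
p=snapshot("wrist"); save(p,"w10",s=1.5); case_fit(p,O,CY)
E
```

```text
time: 22.98
tool_pos: [620.3, -60.5, 241.8]
tcp_rot: [-179.9, 0.3, 5.7]
ft_force: [-0.2, -0.7, -1.2]
finger_gap: 7.0
grip_force: 49.2
time: 23.57
tool_pos: [620.8, -64.0, 245.6]
tcp_rot: [180.0, -24.8, 5.4]
ft_force: [0.4, -0.0, -1.5]
finger_gap: 6.7
grip_force: 49.1
at [620.8 -64.  245.6] [180.  -24.8   5.4] shift cm [-6.21 -0.15 13.4 ] rows>=3.5 turn [ 0.001  0.003 -0.001] rows>=0.0 shift after turn [-6.25 -0.14 13.39]
div -114 off 6.4 slope deg 0.35 10
div -38 off 7.4 slope deg -8.91 8
div 38 off -0.3 slope deg -0.05 15
div 114 off -0.6 slope deg 0.02 15
```

View pics/w10.png

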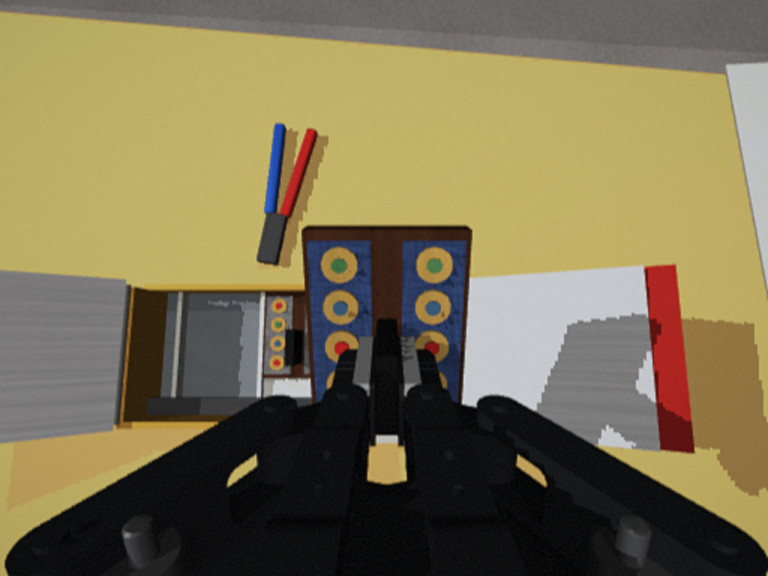

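The tray sits in the grip just as the first one did, with its far corners at (303,227) and (471,227). It is above bay 1, so I start down.

```bash
python3 -m handwheel '[[-1,-1.25,-0.03,2.66,0,0,0],[-1,-1.25,-0.03,2.66,0,0,0],[-1,-1.25,-0.03,2.66,0,0,0],[-1,-1.25,-0.03,2.66,0,0,0],[-1,-1.25,-0.03,2.66,0,0,0],[-1,0,0,0,0,0,0],[-1,0,0,0,0,0,0],[-1,0,0,0,0,0,0]]'
python3 - <<'E'
from h import *
plan(tcp_for(-35,9,25,-76,-1),[180,-25,5.5])
p=snapshot("wrist"); save(p,"w11",s=1.5); case_fit(p,O,CY)
E
```

```text
time: 24.28
tool_pos: [622.2, -62.0, 100.4]
tcp_rot: [179.9, -25.1, 5.5]
ft_force: [0.5, -1.0, -1.0]
finger_gap: 7.1
grip_force: 49.2
at [622.2 -62.  100.4] [179.9 -25.1   5.5] shift cm [-1.88  0.05  3.42] rows>=0.9 turn [ 0.001 -0.001  0.001] rows>=0.0 shift after turn [-1.88  0.06  3.42]
div -114 off 6.6 slope deg 13.76 10
div -38 off -5.7 slope deg -7.97 11
div 38 off -0.8 slope deg -0.05 15
div 114 off -1.1 slope deg -0.01 15
```

View pics/w11.png

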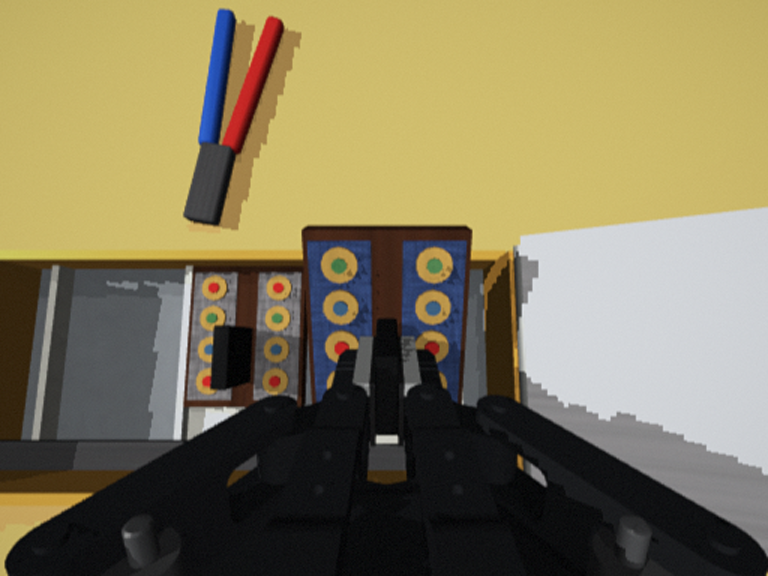

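The blue tray is over bay 1 and to the right of the seated grey one. The dividers read about 1 mm to the right, so I add 1 mm to the right while descending.

```bash
python3 -m handwheel '[[-1,-0.47,0.1,0.84,0,0,0],[-1,-0.47,0,0.84,0,0,0],[-1,-0.47,0,0.84,0,0,0],[-1,-0.47,0,0.84,0,0,0],[-1,0,0,0,0,0,0],[-1,0,0,0,0,0,0],[-1,0,0,0,0,0,0]]'
python3 - <<'E'
from h import *
plan(tcp_for(-51,8,25,-76.8,-1),[180,-25,5.5])
p=snapshot("wrist"); case_fit(p,O,CY)
E
```

```text
time: 24.92
tool_pos: [617.7, -63.0, 59.6]
tcp_rot: [180.0, -25.0, 5.5]
ft_force: [1.3, -0.2, 2.1]
finger_gap: 7.0
grip_force: 50.4
at [617.7 -63.   59.6] [180.  -25.    5.5] shift cm [-1.23  0.08 -0.66] rows>=0.3 turn [ 0.001  0.    -0.   ] rows>=0.0 shift after turn [-1.23  0.08 -0.66]
div -114 off -0.3 slope deg 2.30 14
div -38 off -0.3 slope deg -3.98 14
div 38 off -1.0 slope deg -0.03 15
```

```bash
python3 -m handwheel '[[-1,0,0.04,-0.1,0,0,0],[-1,-0.41,0,-0.19,0,0,0],[-1,-0.41,0,-0.19,0,0,0],[-1,-0.41,0,-0.19,0,0,0],[-1,0,0,0,0,0,0],[-1,0,0,0,0,0,0],[-1,0,0,0,0,0,0]]'
python3 -m handwheel '[[-1,0.35,0,0.55,0,-0.109,0],[-1,0,0,0,0,0,0],[-1,0.35,0,0.55,0,-0.109,0],[-1,0,0,0,0,0,0],[-1,0,0,0,0,0,0]]'
python3 -c "
from h import *
plan(tcp_for(-51,8,12.5,-76.4,-1),[180,-12.5,5.5])"
```

```text
time: 25.55
tool_pos: [603.1, -64.5, 60.4]
tcp_rot: [-180.0, -25.0, 5.5]
ft_force: [5.0, 0.8, -2.3]
finger_gap: 7.0
grip_force: 49.6
time: 25.97
tool_pos: [613.8, -63.2, 51.5]
tcp_rot: [-180.0, -12.4, 5.5]
ft_force: [0.1, -0.9, -1.9]
finger_gap: 7.6
grip_force: 53.0
at [613.8 -63.2  51.5] [-180.   -12.4    5.5] shift cm [ 0.09  0.05 -0.11] rows>=0.0 turn [-0.001  0.002  0.001] rows>=0.0 shift after turn [ 0.09  0.05 -0.11]
```

```bash
python3 -m handwheel '[[-1,0.4,0,0.5,0,-0.109,0],[-1,0,0,0,0,0,0],[-1,0.42,0,0.5,0,-0.109,0],[-1,0,0,0,0,0,0],[-1,0,0,0,0,0,0]]'
python3 - <<'E'
from h import *
plan(tcp_for(-50,6,0,-76.4,-1),[180,0,5.5])
p=snapshot("wrist"); 
for r in place_of(p,"tray_1"): print(np.round(r["location"]).tolist(),round(r["conf"],2))
E
```

```text
time: 26.38
tool_pos: [623.0, -62.3, 42.9]
tcp_rot: [-179.9, 0.1, 5.5]
ft_force: [-1.1, -0.9, -2.3]
finger_gap: 7.2
grip_force: 54.6
at [623.  -62.3  42.9] [-1.799e+02  1.000e-01  5.500e+00] shift cm [0.11 0.06 0.19] rows>=0.1 turn [-0.001  0.001  0.001] rows>=0.0 shift after turn [0.11 0.06 0.19]
[620.0, 15.0, 7.0] 0.92
[632.0, -59.0, 10.0] 0.82
```

```bash
python3 -m handwheel '[[-1,0,0,0.15,0,0,0],[-1,0,0,0.1,0,0,0],[-1,0,0,0,0,0,0],[-1,0,0,0,0,0,0]]'
python3 -m handwheel '[[-0.6,0,0,0,0,0,0],[-0.4,0,0,0,0,0,0],[-0.4,0,0,0,0,0,0],[-0.4,0,0,0,0,0,0]]'
python3 -m handwheel '[[-0.4,0,0,-1,0,0,0],[-0.4,0,0,-2,0,0,0],[-0.4,0,0,-4,0,0,0],[-0.4,0,0,-4,0,0,0],[-0.4,-1,0,-4,0,0,0],[-0.4,-4,0,-4,0,0,0],[-0.4,-4,0,0,0,0,0],[-0.4,0,0,0,0,0,0],[-0.4,0,0,0,0,0,0]]'
python3 - <<'E'
from h import *
p=snapshot("wrist"); save(p,"w12",s=1.5)
for r in place_of(p,"tray_1"): print(np.round(r["location"]).tolist(),round(r["conf"],2))
t=snapshot("top"); s=snapshot("scene")
for n,q in(("top",t),("scene",s)):
  for k in("tray_1","rebated_edge","rebated_hinge","flanged_edge","flanged_hinge","bar_red","jar","mandrel"): print(n,k,[(np.round(r["location"]).tolist(),round(r["conf"],2)) for r in place_of(q,k)])
print(sense()["tool_pos"],sense()["joint_pos"])
E
```

```text
time: 26.82
tool_pos: [623.0, -62.8, 42.2]
tcp_rot: [180.0, 0.0, 5.5]
ft_force: [-4.3, 0.0, 1.9]
finger_gap: 7.5
grip_force: 55.2
time: 27.15
tool_pos: [624.0, -62.6, 42.0]
tcp_rot: [180.0, -0.0, 5.5]
ft_force: [-1.0, -0.1, 0.1]
finger_gap: 25.4
grip_force: 0.0
time: 27.9
tool_pos: [543.0, -70.2, 222.1]
tcp_rot: [180.0, 0.0, 5.5]
ft_force: [0.7, -0.3, 0.3]
finger_gap: 25.4
grip_force: 0.0
[620.0, 17.0, 8.0] 0.96
top tray_1 [([617.0, 16.0, 7.0], 0.61), ([562.0, -461.0, -4.0], 0.32)]
top rebated_edge [([595.0, 265.0, 148.0], 0.69), ([617.0, 13.0, 8.0], 0.67), ([563.0, -463.0, -4.0], 0.33)]
top rebated_hinge [([607.0, 145.0, 61.0], 0.89)]
top flanged_edge [([642.0, -254.0, 133.0], 0.83), ([533.0, 409.0, -1.0], 0.21)]
top flanged_hinge [([533.0, 407.0, -3.0], 0.42)]
top bar_red [([522.0, 407.0, 6.0], 0.71), ([532.0, 407.0, -1.0], 0.37)]
top jar [([662.0, 436.0, -1.0], 0.89), ([619.0, 14.0, 7.0], 0.71), ([615.0, 12.0, 5.0], 0.51)]
top mandrel [([565.0, -461.0, -3.0], 0.89), ([660.0, 439.0, -0.0], 0.42), ([644.0, -254.0, 132.0], 0.33)]
scene tray_1 [([629.0, -62.0, 2.0], 0.92), ([621.0, 18.0, 5.0], 0.61), ([608.0, 89.0, 5.0], 0.5)]
scene rebated_edge [([593.0, 267.0, 146.0], 0.56), ([532.0, 406.0, -3.0], 0.45)]
scene rebated_hinge [([601.0, 148.0, 64.0], 0.87)]
scene flanged_edge [([642.0, -249.0, 130.0], 0.98), ([580.0, 14.0, 20.0], 0.29)]
scene flanged_hinge [([631.0, -126.0, 63.0], 0.85)]
scene bar_red [([764.0, 50.0, 2.0], 0.73), ([529.0, 404.0, -3.0], 0.56)]
scene jar [([660.0, 438.0, -0.0], 0.73), ([642.0, -250.0, 131.0], 0.69)]
scene mandrel [([562.0, -462.0, 0.0], 0.8)]
[544.5017628  -70.21685833 221.17146755] [-1.26882670e+01  4.35161337e-01  9.54710458e+01 -1.72659640e-02
  8.41431055e+01  7.18270516e+01]
```

View pics/w12.png

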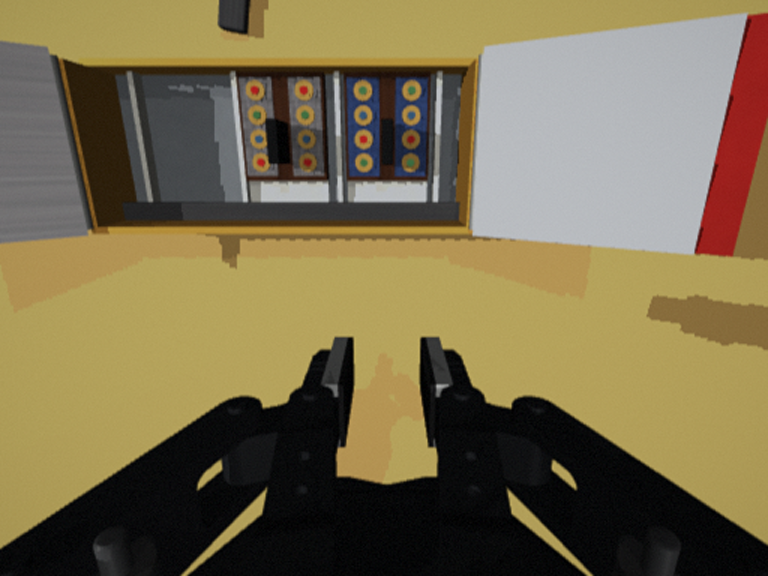

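Both trays lie flat with their tongues under the lip; the white tongue strips are at (287,190) and (388,190). The bar is on the mat and both leaves are open. I check the tray positions numerically, then swing the tool round to shut the left leaf.

```bash
python3 - <<'E'
from h import *
p=snapshot("wrist"); a=np.radians(CY)
for n,pts in(("grey",[(239,78),(327,78),(247,179),(328,179)]),("blue",[(346,77),(431,77),(345,179),(431,179)])):
    w=np.array([ray(p,u/1.5,v/1.5,18)[:2]-O for u,v in pts]); c=w@np.array([[np.cos(a),-np.sin(a)],[np.sin(a),np.cos(a)]]); print(n,np.round(c,1).tolist())
E
python3 -m handwheel '[[-1,0,0,-4,0,0,-0.12],[-1,0,0,0,0,0,-0.12],[-1,0,0,0,0,0,-0.12],[-1,0,0,0,0,0,-0.12],[-1,0,0,0,0,0,-0.12],[-1,0,0,0,0,0,-0.12],[-1,0,0,0,0,0,-0.12],[-1,0,0,0,0,0,-0.12],[-1,0,0,0,0,0,-0.12],[-1,0,0,0,0,0,-0.12],[-1,0,0,0,0,0,-0.12],[-1,0,0,0,0,0,-0.12]]'
python3 -m handwheel '[[-1,0,0,0,0,0,-0.12],[-1,0,0,0,0,0,-0.01],[-1,0,0,0,0,0,0],[-1,0,0,0,0,0,0]]' 60
python3 -c "
from h import *
plan([*c2w(0,300),260],[180,0,95.5])"
```

```text
grey [[50.3, 32.3], [50.3, -32.2], [-21.5, 33.6], [-21.5, -29.9]]
blue [[50.9, -46.1], [50.9, -108.3], [-21.5, -43.2], [-21.5, -110.6]]
time: 29.95
tool_pos: [544.5, -70.2, 261.1]
tcp_rot: [-179.9, 0.0, 88.3]
ft_force: [0.6, -0.0, -0.7]
finger_gap: 0.3
grip_force: 0.0
time: 30.28
tool_pos: [544.5, -70.2, 261.1]
tcp_rot: [-179.9, -0.0, 95.2]
ft_force: [-0.0, 0.0, 0.6]
finger_gap: 0.1
grip_force: 0.0
at [544.5 -70.2 261.1] [-179.9   -0.    95.2] shift cm [37.66  7.91  0.11] rows>=9.2 turn [-0.001 -0.    -0.005] rows>=0.0 shift after turn [37.62  8.09  0.11]
```

```bash
python3 -m handwheel '[[-1,3.77,0.8,0,0,0,0],[-1,3.77,0.8,0,0,0,0],[-1,3.77,0.8,0,0,0,0],[-1,3.77,0.8,0,0,0,0],[-1,3.77,0.8,0,0,0,0],[-1,3.77,0.8,0,0,0,0],[-1,3.77,0.8,0,0,0,0],[-1,3.77,0.8,0,0,0,0],[-1,3.77,0.8,0,0,0,0],[-1,3.77,0.8,0,0,0,0],[-1,0,0,0,0,0,0],[-1,0,0,0,0,0,0]]'
python3 -m handwheel '[[-1,0,0,3,0,0,0],[-1,0,0,3,0,0,0],[-1,0,0,3,0,0,0],[-1,0,0,3.7,0,0,0],[-1,0,0,0,0,0,0],[-1,0,0,0,0,0,0]]'
python3 - <<'E'
from h import *
plan([*c2w(0,272),133],[180,0,95.5]); 
R=np.radians
prev=None
for ph in (35.6,45,55,65,75,85,90,100,110,120,130,140,150,160,170,180):
    f=R(ph)
    if ph<=90: y=136+145*np.cos(f)+4*np.sin(f)+11; z=62+145*np.sin(f)-30+17
    else: y=136+115*np.cos(f)+4*np.sin(f)+11; z=62+115*np.sin(f)-4*np.cos(f)+17
    print(ph,np.round([y,z],0), None if prev is None else np.round((np.array([y,z])-prev)/10,2)*[1,-1]); prev=np.array([y,z])
E
```

```text
time: 31.28
tool_pos: [587.8, 314.9, 260.0]
tcp_rot: [-179.9, 0.0, 95.5]
ft_force: [0.5, -0.9, -0.1]
finger_gap: 0.2
grip_force: 0.0
time: 31.78
tool_pos: [586.6, 310.7, 131.7]
tcp_rot: [-179.6, 0.1, 95.3]
ft_force: [0.0, -0.6, 0.4]
finger_gap: -0.2
grip_force: 0.0
at [586.6 310.7 131.7] [-1.796e+02  1.000e-01  9.530e+01] shift cm [-2.69  0.27 -0.12] rows>=0.6 turn [-0.007  0.002 -0.003] rows>=0.1 shift after turn [-2.69  0.26 -0.13]
35.6 [267. 133.] None
45 [252. 152.] [-1.49 -1.81]
55 [233. 168.] [-1.89 -1.62]
65 [212. 180.] [-2.15 -1.26]
75 [188. 189.] [-2.35 -0.86]
85 [164. 193.] [-2.48 -0.44]
90 [151. 194.] [-1.26 -0.06]
100 [131. 193.] [-2.    0.11]
110 [111. 188.] [-1.95  0.45]
120 [ 93. 181.] [-1.85  0.78]
130 [ 76. 170.] [-1.68  1.09]
140 [ 61. 156.] [-1.47  1.37]
150 [ 49. 140.] [-1.21  1.6 ]
160 [ 40. 122.] [-0.91  1.79]
170 [ 34. 103.] [-0.59  1.92]
180 [32. 83.] [-0.24  1.99]
```

```bash
python3 -m handwheel '[[-1,-1.5,0.2,0,0,0,0],[-1,-1.5,0,0,0,0,0],[-1,-0.5,0,-0.4,0,0,0],[-1,-0.7,0,-0.8,0,0,0],[-1,-0.8,0,-0.9,0,0,0],[-1,-0.95,0,-0.8,0,0,0],[-1,-0.95,0,-0.8,0,0,0],[-1,-1.1,0,-0.6,0,0,0],[-1,-1.1,0,-0.6,0,0,0],[-1,-1.2,0,-0.4,0,0,0],[-1,-1.2,0,-0.4,0,0,0]]'
python3 - <<'E'
from h import *
s=sense(); a=np.radians(CY); d=s["tool_pos"][:2]-O; print("case",d[0]*np.cos(a)+d[1]*np.sin(a),-d[0]*np.sin(a)+d[1]*np.cos(a),s["tool_pos"][2],s["ft_force"])
t=snapshot("scene"); print([(np.round(r["location"]).tolist(),round(r["conf"],2)) for r in place_of(t,"rebated_edge")])
E
```

```text
time: 32.7
tool_pos: [601.6, 197.1, 191.8]
tcp_rot: [-180.0, 0.0, 95.4]
ft_force: [0.1, 2.6, 0.6]
finger_gap: -0.2
grip_force: 1.0
case 1.4515026181805588 184.43413650117202 191.8145777691012 [0.09052838 2.5653796  0.63531889]
[([603.0, 191.0, 198.0], 0.91)]
```

```bash
python3 -m handwheel '[[-1,-1.2,0,-0.1,0,0,0],[-1,-1.2,0,0,0,0,0],[-1,-1.2,0,0,0,0,0],[-1,-1,0,0.05,0,0,0],[-1,-1,0,0.05,0,0,0],[-1,-1,0,0.2,0,0,0],[-1,-1,0,0.25,0,0,0],[-1,-0.9,0,0.4,0,0,0],[-1,-0.9,0,0.4,0,0,0],[-1,-0.85,0,0.55,0,0,0],[-1,-0.85,0,0.55,0,0,0]]'
python3 - <<'E'
from h import *
s=sense(); a=np.radians(CY); d=s["tool_pos"][:2]-O; print("case",d[0]*np.cos(a)+d[1]*np.sin(a),-d[0]*np.sin(a)+d[1]*np.cos(a),s["tool_pos"][2],s["ft_force"])
t=snapshot("scene"); print([(np.round(r["location"]).tolist(),round(r["conf"],2)) for r in place_of(t,"rebated_edge")])
E
```

```text
time: 33.72
tool_pos: [611.9, 86.9, 167.0]
tcp_rot: [-180.0, 0.0, 95.4]
ft_force: [-0.2, 2.3, -0.2]
finger_gap: 0.4
grip_force: 0.5
case 1.1779339907970385 73.77340368241713 167.03234067656834 [-0.16579803  2.31616008 -0.16907107]
[([560.0, -463.0, 0.0], 0.67), ([615.0, 56.0, 171.0], 0.65)]
```

```bash
python3 -m handwheel '[[-1,-0.65,0,0.6,0,0,0],[-1,-0.65,0,0.6,0,0,0],[-1,-0.6,0,0.8,0,0,0],[-1,-0.6,0,0.8,0,0,0],[-1,-0.45,0,0.9,0,0,0],[-1,-0.45,0,0.9,0,0,0],[-1,-0.3,0,0.95,0,0,0],[-1,-0.3,0,0.95,0,0,0],[-1,-0.12,0,0.9,0,0,0],[-1,-0.12,0,0.6,0,0,0],[-1,0,0,0.2,0,0,0],[-1,0,0,0,0,0,0]]'
python3 - <<'E'
from h import *
s=sense(); a=np.radians(CY); d=s["tool_pos"][:2]-O; print("case",d[0]*np.cos(a)+d[1]*np.sin(a),-d[0]*np.sin(a)+d[1]*np.cos(a),s["tool_pos"][2],s["ft_force"])
t=snapshot("scene"); print([(np.round(r["location"]).tolist(),round(r["conf"],2)) for r in place_of(t,"rebated_edge")])
E
```

```text
time: 34.82
tool_pos: [615.1, 45.7, 84.5]
tcp_rot: [-179.8, -0.0, 95.4]
ft_force: [0.1, 0.2, -0.2]
finger_gap: 0.1
grip_force: 0.0
case 0.37157411436830223 32.461805090030275 84.50118004376377 [ 0.06401318  0.16767799 -0.16819301]
[([617.0, 7.0, 62.0], 0.9)]
```

```bash
python3 -m handwheel '[[-1,0,0,0.15,0,0,0],[-1,0,0,0.15,0,0,0],[-1,0,0,0,0,0,0],[-1,0,0,0,0,0,0]]'; python3 -m handwheel '[[-1,0,0,0.1,0,0,0],[-1,0,0,0.1,0,0,0],[-1,0,0,0,0,0,0],[-1,0,0,0,0,0,0]]'
```

```text
time: 35.25
tool_pos: [616.2, 45.8, 83.1]
tcp_rot: [180.0, 0.0, 95.5]
ft_force: [1.5, 0.3, 1.3]
finger_gap: -0.0
grip_force: 0.9
time: 35.58
tool_pos: [616.3, 45.8, 82.9]
tcp_rot: [180.0, 0.0, 95.5]
ft_force: [-7.1, 0.2, 16.0]
finger_gap: 0.1
grip_force: 7.8
```

```bash
python3 -m handwheel '[[-1,0,0,-1,0,0,0],[-1,0,0,-4,0,0,0],[-1,0,0,-4,0,0,0],[-1,0,0,-4,0,0,0],[-1,0,0,-4,0,0,0],[-1,0,0,-1,0,0,0],[-1,0,0,0,0,0,0]]'
python3 -m handwheel '[[-1,-3.7,0,0,0,0,0],[-1,-3.7,0,0,0,0,0],[-1,-3.7,0,0,0,0,0],[-1,-3.7,0,0,0,0,0],[-1,-3.7,0,0,0,0,0],[-1,-3.7,0,0,0,0,0],[-1,-3.7,0,0,0,0,0],[-1,-3.7,0,0,0,0,0],[-1,-3.7,0,0,0,0,0],[-1,0,0,0,0,0,0],[-1,0,0,0,0,0,0]]'
python3 - <<'E'
from h import *
plan([*c2w(0,-300),117],[180,0,95.5])
t=snapshot("scene")
for k in("rebated_edge","flanged_edge"): print([(np.round(r["location"]).tolist(),round(r["conf"],2)) for r in place_of(t,k)])
R=np.radians
prev=None
for ph in (28,35,45,55,65,75,85,90,100,110,120,130,140,150,160,170,180):
    f=R(ph)
    if ph<=90: y=136+145*np.cos(f)+4*np.sin(f)+11; z=62+145*np.sin(f)-30+17
    else: y=136+115*np.cos(f)+4*np.sin(f)+11; z=62+115*np.sin(f)-4*np.cos(f)+17
    if ph<36: print(ph,np.round([y,z],0), None if prev is None else np.round((np.array([y,z])-prev)/10,2)*[1,-1]); 
    prev=np.array([y,z])
E
```

```text
time: 36.17
tool_pos: [618.3, 45.6, 266.9]
tcp_rot: [179.5, 0.1, 95.4]
ft_force: [-0.7, 0.4, 0.3]
finger_gap: -0.3
grip_force: 0.0
time: 37.08
tool_pos: [646.3, -288.0, 257.9]
tcp_rot: [-179.8, -0.1, 95.2]
ft_force: [0.5, 0.1, 0.3]
finger_gap: -0.1
grip_force: 0.0
at [ 646.3 -288.   257.9] [-1.798e+02 -1.000e-01  9.520e+01] shift cm [ 0.25  0.11 14.09] rows>=3.4 turn [-0.004 -0.002 -0.004] rows>=0.0 shift after turn [ 0.28  0.05 14.09]
[([621.0, 6.0, 61.0], 0.73)]
[([644.0, -253.0, 131.0], 0.78)]
28 [277. 117.] None
35 [268. 132.] [-0.88 -1.51]
```

```bash
python3 -m handwheel '[[-1,0,0,3,0,0,0],[-1,0,0,4,0,0,0],[-1,0,0,4,0,0,0],[-1,0,0,3,0,0,0],[-1,0,0,0,0,0,0],[-1,0,0,0,0,0,0]]'
python3 -m handwheel '[[-1,1.3,0,0,0,0,0],[-1,1.2,0,0,0,0,0],[-1,0.5,0,-0.75,0,0,0],[-1,0.5,0,-0.75,0,0,0],[-1,0.75,0,-0.95,0,0,0],[-1,0.75,0,-0.95,0,0,0],[-1,0.95,0,-0.8,0,0,0],[-1,0.95,0,-0.8,0,0,0],[-1,1.1,0,-0.63,0,0,0],[-1,1.1,0,-0.63,0,0,0],[-1,1.2,0,-0.43,0,0,0],[-1,1.2,0,-0.43,0,0,0]]'
python3 - <<'E'
from h import *
s=sense(); a=np.radians(CY); d=s["tool_pos"][:2]-O; print("case",d[0]*np.cos(a)+d[1]*np.sin(a),-d[0]*np.sin(a)+d[1]*np.cos(a),s["tool_pos"][2],s["ft_force"])
t=snapshot("scene"); print([(np.round(r["location"]).tolist(),round(r["conf"],2)) for r in place_of(t,"flanged_edge")])
E
```

```text
time: 37.73
tool_pos: [646.0, -283.5, 118.5]
tcp_rot: [-179.7, -0.2, 95.5]
ft_force: [0.8, 0.5, 0.8]
finger_gap: 0.1
grip_force: 0.0
time: 38.73
tool_pos: [637.1, -169.9, 193.9]
tcp_rot: [179.9, 0.1, 95.5]
ft_force: [1.5, -1.6, 0.3]
finger_gap: 0.1
grip_force: 1.0
case 1.6350907075941272 -184.33970027294765 193.94142021877974 [ 1.45692401 -1.62518287  0.32396795]
[([634.0, -153.0, 203.0], 0.61)]
```

```bash
python3 -m handwheel '[[-1,1.2,0,-0.0,0,0,0],[-1,1.2,0,0,0,0,0],[-1,1.2,0,0,0,0,0],[-1,1,0,0.05,0,0,0],[-1,1,0,0.1,0,0,0],[-1,1,0,0.2,0,0,0],[-1,1,0,0.3,0,0,0],[-1,0.9,0,0.4,0,0,0],[-1,0.9,0,0.4,0,0,0],[-1,0.85,0,0.55,0,0,0],[-1,0.85,0,0.55,0,0,0]]'
python3 -m handwheel '[[-1,0.65,0,0.6,0,0,0],[-1,0.65,0,0.6,0,0,0],[-1,0.6,0,0.8,0,0,0],[-1,0.6,0,0.8,0,0,0],[-1,0.45,0,0.9,0,0,0],[-1,0.45,0,0.9,0,0,0],[-1,0.3,0,0.95,0,0,0],[-1,0.3,0,0.95,0,0,0],[-1,0.12,0,0.9,0,0,0],[-1,0.12,0,0.6,0,0,0],[-1,0,0,0,0,0,0],[-1,0,0,0,0,0,0]]'
python3 - <<'E'
from h import *
s=sense(); a=np.radians(CY); d=s["tool_pos"][:2]-O; print("case",d[0]*np.cos(a)+d[1]*np.sin(a),-d[0]*np.sin(a)+d[1]*np.cos(a),s["tool_pos"][2],s["ft_force"])
t=snapshot("scene"); print([(np.round(r["location"]).tolist(),round(r["conf"],2)) for r in place_of(t,"flanged_edge")])
E
```

```text
time: 39.75
tool_pos: [625.9, -59.9, 165.7]
tcp_rot: [-179.9, -0.0, 95.4]
ft_force: [0.4, -1.5, 0.0]
finger_gap: 0.1
grip_force: 0.5
time: 40.75
tool_pos: [621.4, -18.7, 85.6]
tcp_rot: [-179.9, -0.0, 95.4]
ft_force: [0.5, 0.4, -0.5]
finger_gap: 0.1
grip_force: 0.0
case 0.512853692026852 -32.30598183057601 85.58779046102477 [ 0.51961641  0.40398696 -0.45355076]
[([618.0, 22.0, 63.0], 0.73)]
```

```bash
python3 -m handwheel '[[-1,0,0,0.15,0,0,0],[-1,0,0,0.15,0,0,0],[-1,0,0,0,0,0,0],[-1,0,0,0,0,0,0]]'; python3 -m handwheel '[[-1,0,0,0.1,0,0,0],[-1,0,0,0.1,0,0,0],[-1,0,0,0,0,0,0],[-1,0,0,0,0,0,0],[-1,0,0,0,0,0,0]]'
```

```text
time: 41.18
tool_pos: [621.8, -18.7, 83.3]
tcp_rot: [-179.9, 0.0, 95.4]
ft_force: [0.3, 0.7, 0.4]
finger_gap: -0.1
grip_force: 0.0
time: 41.6
tool_pos: [622.1, -18.7, 82.9]
tcp_rot: [-180.0, 0.0, 95.4]
ft_force: [-6.1, 1.1, 12.2]
finger_gap: -0.1
grip_force: 5.9
```

```bash
python3 -m handwheel '[[-1,0,0,0.08,0,0,0],[-1,0,0,0,0,0,0],[-1,0,0,0,0,0,0]]'; python3 -m handwheel '[[-1,0,0,-1,0,0,0],[-1,0,0,-3,0,0,0],[-1,0,0,-4,0,0,0],[-1,0,0,-4,0,0,0],[-1,0,0,-4,0,0,0],[-1,-3,-3,0,0,0,0],[-1,-3,-3,0,0,0,0],[-1,-3,-3,0,0,0,0],[-1,0,0,0,0,0,0],[-1,0,0,0,0,0,0],[-1,0,0,0,0,0,0]]'
python3 - <<'E'
from h import *
for n in("scene","top"):
  t=snapshot(n); print(n)
  for k in("rebated_edge","flanged_edge","bar_red","jar","mandrel","pliers","tray_1"): print(k,[(np.round(r["location"]).tolist(),round(r["conf"],2)) for r in place_of(t,k)[:2]])
E
```

```text
time: 41.85
tool_pos: [622.2, -18.7, 82.9]
tcp_rot: [-180.0, 0.0, 95.4]
ft_force: [-9.2, 0.8, 16.6]
finger_gap: 0.1
grip_force: 8.5
time: 42.77
tool_pos: [542.6, -115.1, 241.0]
tcp_rot: [180.0, -0.0, 95.4]
ft_force: [0.3, -0.3, 0.3]
finger_gap: 0.4
grip_force: 0.0
scene
rebated_edge [([620.0, 10.0, 62.0], 0.82)]
flanged_edge [([616.0, 20.0, 62.0], 0.63)]
bar_red [([524.0, 408.0, -0.0], 0.69), ([604.0, 149.0, 66.0], 0.62)]
jar [([660.0, 441.0, -0.0], 0.7)]
mandrel [([562.0, -467.0, -0.0], 0.63)]
pliers [([767.0, 50.0, 1.0], 0.63)]
tray_1 [([619.0, 20.0, 5.0], 0.55), ([628.0, -64.0, 6.0], 0.4)]
top
rebated_edge [([618.0, 5.0, 62.0], 0.68), ([534.0, 407.0, -2.0], 0.28)]
flanged_edge [([617.0, 16.0, 59.0], 0.6), ([519.0, 406.0, 3.0], 0.33)]
bar_red [([523.0, 408.0, 2.0], 0.64)]
jar [([661.0, 439.0, 0.0], 0.62)]
mandrel [([560.0, -463.0, -0.0], 0.71)]
pliers [([763.0, 54.0, 2.0], 0.85), ([560.0, -460.0, -3.0], 0.57)]
tray_1 []
```

```bash
python3 -c "
from bench import hand_in; print(hand_in())"
```

```text
the job is handed in; nothing more can be done
None
```

I handed the job in: the red bar is on the mat, and the grey and blue trays lie flat in bays 2 and 1 under the lip. The left leaf was shut first, then the right over it. The last camera check agreed for the bar, the leaves and the bystanders; the trays were checked before the leaves shut. `hand_in()` returned no verdict.

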